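# Refill the click-stop crudite dish from the chute board

## Robot

A 6-joint arm with a two-finger parallel gripper is mounted at the origin on a cart in front of the work surface, level with it; the furniture and walls round the work are solid. World frame = base frame: x ahead of the robot, y to its left, z up, the work surface at z = 0. Lengths are in m, angles in rad, forces in N, time in s.
With the tool pointing down it reaches from about 0.3 to 0.775 m from the base axis. Payload 14.6 kg.
Tool frame: the origin (TCP) lies at the centre of the arm's flange, where the gripper is bolted on; the fingertips stand 199 mm ahead of it and the grasp point (between the pads) lies ctrl.tcp_to_grasp ahead of it (ctrl.tcp_to_grasp is the distance from the TCP to the grasp point, in m); z points along the fingers, y is the line along which they close (so a half turn about z gives the same grasp; the last joint's range is limited). The gripper opens to 94 mm and grips with 3 to 60 N. Pads are 16 mm wide; open, the fingers measure 119 mm over their backs; the gripper's body (75 mm by 177 mm) begins 78 mm behind the grasp point.
Start: joints at [-1.332, 0.3, 1.521, -0, 1.321, -0.067], TCP at [0.166, -0.524, 0.405] pointing down, gripper open.
Joint ranges: [-3.03, 3.03], [-0.79, 2.21], [0.23, 2.52], [-1.04, 4.18], [0, 3.07], [-2.55, 2.55]. Speed limits (rad/s): [2.22, 2.22, 2.57, 3.14, 3.14, 3.14].

## Interface

Orientations are given as [roll, pitch, yaw] about the fixed x, y, z axes, in that order (R = Rz(yaw) Ry(pitch) Rx(roll)).
In Python, from station import ctrl gives the robot as it stands. The module is installed in compiled form; this text tells all that it offers.
- The arm moves only by the shell command python3 -m jog 'ROWS' [OPENING] [FORCE]. ROWS is JSON, a list of rows, each a list of 6 numbers: the shift along the tool's x, y, z in cm, then the turn, a rotation vector about the tool's x, y, z in rad. In form: [[tx, ty, tz, ax, ay, az], ...]. A call has 1 to 8 rows; each row is the pose to reach, as a shift and turn from the pose commanded when the call began, along the tool's axes at that moment; what a row does not reach only later rows make up. A row lasts 1/10 s, in which the tool goes at most 50 mm and 8.59 degrees, less where a joint would pass 70% of its speed; a pose out of reach is approached as far as the arm can. A call with a gripper value outside its range is refused whole. OPENING is the opening in per cent of the stroke, from 0 (shut) to 100 (fully open), set as the call begins (- or left out, the last holds). The fingers move at their own pace and stop on an object; FORCE is the grip in N (left out, the last holds). Time passes only in rows, so rows that repeat a pose let the fingers close. It gives the time, the measured TCP pose, the force, the opening and the grip force at its end, in the units of the state.
- ctrl.get_obs(): the state, without advancing time (a new reading comes with each control period).
- ctrl.camera(name): name is "side" or "top" or "wrist"; returns a dict with "img" (420x560x3 uint8, blue, green, red), "intrinsics" (3x3 intrinsics, pixels), "k1" (the pictures are not rectified: a ray, as slopes to the right and down, at radius r is drawn at 1 + k1 r^2 times it, then the intrinsics apply), "R" (3x3) and "t" (3): a world point X has camera coordinates R X + t. Camera axes: x right, y down, z forward; pixel columns grow to the right and rows downward; lengths in m; the calibration is good to about 2 mm. A picture is of the moment at which its call begins. There is no depth.
- ctrl.hand_in(): hands the job in; it is judged then, once.
The state is a dict: "time_s": time; "qpos": joint angles; "joint_vel": joint speeds; "tau": joint torques, N m; "ee_pos": TCP position; "eef_rot": TCP orientation; "force": force on the tool from outside, world axes, zero at the start; "moment": the same for the moment, N m; "grip_width": finger opening in m; "grip_force": force on a finger pad.
Only numpy, scipy, OpenCV 4.12 (cv2) and the standard library are available. Lean on these libraries where they do the work, as an engineer would, in place of code of your own. Each camera call takes 0.05 s, during which the arm holds its last target. There are 200 camera calls.

## Task

Top up the round serving dish with the freshly cut vegetable sticks on the board, batch by batch from the lip: turn the dish by its handle until it clicks home with the part that holds that kind under the board's lip, and only then sweep the batch off into it with the scraper block. Keep the gripper's fingers off the food, and do not disturb the vinegar bottle or the glass. When every stick lies inside the part of its own kind, leave the dish clicked home and stand the scraper upright on the table again.

Things in the scene. Friction and masses are not known exactly. Their poses are not given: they have to be found in the camera images.
- dish (a joint): angle (rad) of the round white dish (270 mm across, rim 75 mm above the table), growing counterclockwise from above. It has five equal parts and clicks home every 1.257 rad (-2.513, -1.257, 0, 1.257, 2.513), one part squarely under the board's lip. A spring ball pulls it home within 0.07 rad of a click (about 0.3 N m to leave); between clicks it stays where left. Turns both ways (stops at 6.6)
- dish_grip (a point): middle of the black bar handle on the dish's turning axis, 120 mm above the table; the bar is 76 long, 18 wide and 24 tall, lies along this point's x axis and turns with the dish (yaw of x axis = yaw of board_lip + dish angle)
- board_lip (a point): middle of the open lip of the fixed wooden board, in its top face, 85 mm above the table and 112 mm from the dish's axis, over the dish; y axis: towards the dish's axis; the board runs 345 mm back along -y. Its lane is 126 wide between side strips (x = -63, +63 mm) 15 mm tall; a like strip closes the far end (inner face 333 mm from the lip)
- scraper_grip (a point): green scraper block with a black rubber-shod weighted foot, 112 long (x), 34 thick (y) at the foot, 78 tall, standing on its foot, about 0.25 kg; this point is the middle of its upright grip (104 x 18 mm), 55 mm above the foot's underside; the grip reaches from 33 to 78 mm above it
- carrot_part (a point): middle of the floor of the dish's part for orange carrot sticks (one old stick of that kind lies in it near the middle of the dish), 85 mm from the dish's axis, 31 mm above the table, 44 mm below the rim; it lies under the board's lip when joint dish reads -1.257
- carrot_1_c (a point): centre of a fresh orange carrot stick, 70 x 14 x 14 mm, lying across the board's lane, in the batch nearest the lip (batch middle 44 mm from the lip, three sticks 21 mm apart where all are there); None if absent
- carrot_2_c (a point): centre of a fresh orange carrot stick, 70 x 14 x 14 mm, lying across the board's lane, in the batch nearest the lip (batch middle 44 mm from the lip, three sticks 21 mm apart where all are there); None if absent
- carrot_3_c (a point): centre of a fresh orange carrot stick, 70 x 14 x 14 mm, lying across the board's lane, in the batch nearest the lip (batch middle 44 mm from the lip, three sticks 21 mm apart where all are there); None if absent
- celery_part (a point): middle of the floor of the dish's part for pale green celery sticks (one old stick of that kind lies in it near the middle of the dish), 85 mm from the dish's axis, 31 mm above the table, 44 mm below the rim; it lies under the board's lip when joint dish reads 0
- celery_1_c (a point): centre of a fresh pale green celery stick, 70 x 14 x 14 mm, lying across the board's lane, in the middle batch (batch middle 148 mm from the lip, three sticks 21 mm apart where all are there); None if absent
- celery_2_c (a point): centre of a fresh pale green celery stick, 70 x 14 x 14 mm, lying across the board's lane, in the middle batch (batch middle 148 mm from the lip, three sticks 21 mm apart where all are there); None if absent
- celery_3_c (a point): centre of a fresh pale green celery stick, 70 x 14 x 14 mm, lying across the board's lane, in the middle batch (batch middle 148 mm from the lip, three sticks 21 mm apart where all are there); None if absent
- pepper_part (a point): middle of the floor of the dish's part for red pepper sticks (one old stick of that kind lies in it near the middle of the dish), 85 mm from the dish's axis, 31 mm above the table, 44 mm below the rim; it lies under the board's lip when joint dish reads +1.257
- pepper_1_c (a point): centre of a fresh red pepper stick, 70 x 14 x 14 mm, lying across the board's lane, in the batch farthest from the lip (batch middle 252 mm from the lip, three sticks 21 mm apart where all are there); None if absent
- pepper_2_c (a point): centre of a fresh red pepper stick, 70 x 14 x 14 mm, lying across the board's lane, in the batch farthest from the lip (batch middle 252 mm from the lip, three sticks 21 mm apart where all are there); None if absent
- pepper_3_c (a point): centre of a fresh red pepper stick, 70 x 14 x 14 mm, lying across the board's lane, in the batch farthest from the lip (batch middle 252 mm from the lip, three sticks 21 mm apart where all are there); None if absent
- vinegar: vinegar bottle, 68 x 68 x 212 mm, standing behind the board; a bystander; origin at its underside
- glass: drinking glass, 76 mm across, 86 mm tall, standing past the far end of the board; a bystander; origin at its underside
Mind the look-alikes: they are no part of the job. Leave any grey look-alike of the part that bears celery_1_c alone.

How it is judged:
On the way, in this order (a step that is already met when the one before it is completed fails the run):
1. the orange carrot sticks on the board swept into the carrot part (horizontal distance between each of carrot_1_c, carrot_2_c, carrot_3_c and carrot_part below 0.055 m and z of carrot_1_c in the frame of carrot_part between 0 and 0.042 m and z of carrot_2_c in the frame of carrot_part between 0 and 0.042 m and z of carrot_3_c in the frame of carrot_part between 0 and 0.042 m), for 0.3 s.
2. the pale green celery sticks on the board swept into the celery part (horizontal distance between each of celery_1_c, celery_2_c, celery_3_c and celery_part below 0.055 m and z of celery_1_c in the frame of celery_part between 0 and 0.042 m and z of celery_2_c in the frame of celery_part between 0 and 0.042 m and z of celery_3_c in the frame of celery_part between 0 and 0.042 m), for 0.3 s.
3. the red pepper sticks on the board swept into the pepper part (horizontal distance between each of pepper_1_c, pepper_2_c, pepper_3_c and pepper_part below 0.055 m and z of pepper_1_c in the frame of pepper_part between 0 and 0.042 m and z of pepper_2_c in the frame of pepper_part between 0 and 0.042 m and z of pepper_3_c in the frame of pepper_part between 0 and 0.042 m), for 0.3 s.
At the end, for the whole second after the job is handed in: every fresh stick that is present lies inside the dish part of its own kind (its centre within 55 mm of the middle of that part and below the rim), the dish stands still within 3.4 degrees of a click, and the scraper stands upright on the table, let go (all of step 1 and all of step 2 and all of step 3 and (value of joint dish between -6.34319 and -6.22319 rad or value of joint dish between -5.08655 and -4.96655 rad or value of joint dish between -3.82991 and -3.70991 rad or value of joint dish between -2.57327 and -2.45327 rad or value of joint dish between -1.31664 and -1.19664 rad or value of joint dish between -0.06 and 0.06 rad or value of joint dish between 1.19664 and 1.31664 rad or value of joint dish between 2.45327 and 2.57327 rad or value of joint dish between 3.70991 and 3.82991 rad or value of joint dish between 4.96655 and 5.08655 rad or value of joint dish between 6.22319 and 6.34319 rad) and velocity of joint dish between -0.1 and 0.1 rad/s and angle between scraper_grip's own z axis and vertical below 0.1 rad and height (world z) of scraper_grip between 0.048 and 0.062 m); the robot touches nothing.
It fails at once if the gripper's fingers touch a vegetable stick (contact force between the fingers and carrot_1 above 0.5 N or contact force between the fingers and carrot_2 above 0.5 N or contact force between the fingers and carrot_3 above 0.5 N or contact force between the fingers and celery_1 above 0.5 N or contact force between the fingers and celery_2 above 0.5 N or contact force between the fingers and celery_3 above 0.5 N or contact force between the fingers and pepper_1 above 0.5 N or contact force between the fingers and pepper_2 above 0.5 N or contact force between the fingers and pepper_3 above 0.5 N).
It fails at once if sticks are swept with the held scraper while the dish stands off its clicks (contact force between the fingers and scraper above 1 N and (contact force between scraper and carrot_1 above 0.2 N or contact force between scraper and carrot_2 above 0.2 N or contact force between scraper and carrot_3 above 0.2 N or contact force between scraper and celery_1 above 0.2 N or contact force between scraper and celery_2 above 0.2 N or contact force between scraper and celery_3 above 0.2 N or contact force between scraper and pepper_1 above 0.2 N or contact force between scraper and pepper_2 above 0.2 N or contact force between scraper and pepper_3 above 0.2 N) and not (value of joint dish between -6.38319 and -6.18319 rad or value of joint dish between -5.12655 and -4.92655 rad or value of joint dish between -3.86991 and -3.66991 rad or value of joint dish between -2.61327 and -2.41327 rad or value of joint dish between -1.35664 and -1.15664 rad or value of joint dish between -0.1 and 0.1 rad or value of joint dish between 1.15664 and 1.35664 rad or value of joint dish between 2.41327 and 2.61327 rad or value of joint dish between 3.66991 and 3.86991 rad or value of joint dish between 4.92655 and 5.12655 rad or value of joint dish between 6.18319 and 6.38319 rad)).
It fails at once if the vinegar is knocked over or aside by more than 30 mm (distance of vinegar from where it was at the start of the episode above 0.03 m).
It fails at once if the glass is knocked over or aside by more than 30 mm (distance of glass from where it was at the start of the episode above 0.03 m).
Of carrot_1, carrot_2, carrot_3, celery_1, celery_2, celery_3, pepper_1, pepper_2, pepper_3 only 5 to 8 are there at a start; the rules pass over those that are not, and their reading is None.
At some moment in a run one of scraper may be knocked a few centimetres aside while the robot is not near it.
Once in a run the grip may slacken for a moment while it holds something.
It also fails if it takes over 200 s, if anything falls off the work surface, if the arm or the gripper's body presses on something with over 40 N, if the wrist force passes 120 N, or if a joint passes its speed limit or range.

## Working session

There is one attempt and no reset: what is moved stays moved. The work goes in short steps, Python scripts to look and compute and a shell command to move; the robot and the scene stay as the last step left them, time stands still between calls to the robot, and variables do not carry over. Pictures are saved under pics/ and viewed, at most 14 in all, crops included, and the job is handed in when it is done.

```bash
mkdir -p pics; ls
cat > h.py <<'E'
import numpy as np, cv2
from station import ctrl
from scipy.spatial.transform import Rotation as Ro
def cam(n,save=None):
    c=ctrl.camera(n)
    if save: cv2.imwrite('pics/'+save,c['img'])
    return c
def ray(c,uv):
    K=np.array(c['intrinsics']);uv=np.array(uv,float)
    d=np.array([(uv[0]-K[0,2])/K[0,0],(uv[1]-K[1,2])/K[1,1]]);s=d.copy()
    for _ in range(20): s=d/(1+c['k1']*(s@s))
    R=np.array(c['R']);t=np.array(c['t']).ravel()
    v=R.T@np.array([s[0],s[1],1]);return -R.T@t,v/np.linalg.norm(v)
def onz(c,uv,z):
    o,v=ray(c,uv);return o+v*(z-o[2])/v[2]
def proj(c,X):
    p=np.array(c['R'])@np.array(X)+np.array(c['t']).ravel();s=p[:2]/p[2];s=s*(1+c['k1']*(s@s));K=np.array(c['intrinsics'])
    return np.array([K[0,0]*s[0]+K[0,2],K[1,1]*s[1]+K[1,2]])
def two(c1,u1,c2,u2):
    o,a=ray(c1,u1);p,b=ray(c2,u2)
    s=np.linalg.lstsq(np.c_[a,-b],p-o,rcond=None)[0];A=o+s[0]*a;B=p+s[1]*b
    return (A+B)/2,np.linalg.norm(A-B)
def tool(goal,yaw=None):
    "shift (cm) in tool axes from now to TCP goal, turn about tool z to bring tool x to yaw"
    o=ctrl.get_obs();R=Ro.from_euler('xyz',o['eef_rot']).as_matrix()
    return R.T@(np.array(goal)-o['ee_pos'])*100,o['eef_rot']
E
python3 - <<'E'
from h import *
for n in ('side','top','wrist'):
    c=cam(n,n+'0.png');print(n,c['intrinsics'][0],c['k1'],-np.array(c['R']).T@np.array(c['t']).ravel())
print(ctrl.get_obs(),ctrl.tcp_to_grasp)
E
```

```text
pics
side [471.16691842   0.         274.23506395] -0.12392427904374448 [ 0.26349669 -1.05878233  0.63644653]
top [541.72557033   0.         282.83732653] -0.061179162140286326 [ 0.33656431 -0.01902255  1.40073194]
wrist [352.09760114   0.         278.28975917] 0.011326758334038721 [ 0.23806739 -0.50181024  0.38409291]
{'time_s': 0.15, 'qpos': array([-1.33161919e+00,  3.00331658e-01,  1.52137124e+00, -6.97318893e-06,
        1.32069816e+00, -6.66138467e-02]), 'joint_vel': array([ 1.81960118e-04, -1.81656879e-03, -2.51251130e-03, -1.00438541e-03,
        4.88270494e-06, -1.07803440e-03]), 'tau': array([ 7.86932142e-04, -5.31960618e+01, -3.52821672e+01,  7.08209351e-02,
        2.36158096e-02, -8.68317284e-05]), 'ee_pos': array([ 0.1655629 , -0.52447711,  0.40425153]), 'eef_rot': array([-3.14078558e+00, -4.70717458e-05,  3.05792697e-01]), 'force': array([0.5117541 , 0.62650633, 1.0920563 ]), 'moment': array([-0.01605851, -0.04538437,  0.02589283]), 'grip_force': 0.0, 'grip_width': 0.09380401639241821} 0.1804
```

View pics/top0.png

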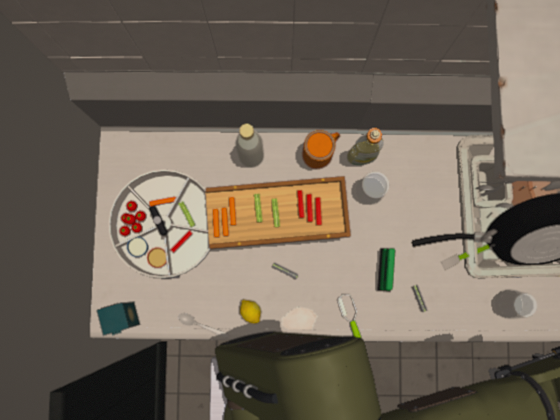

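View pics/side0.png

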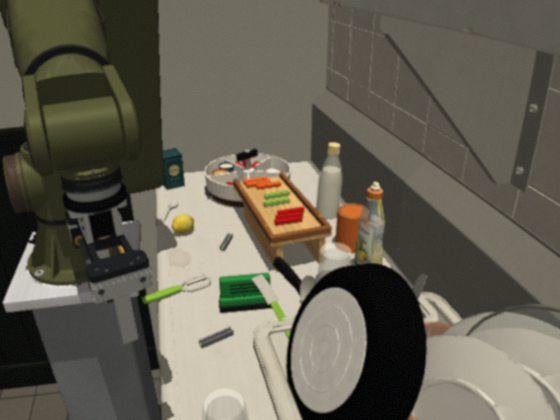

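The top view shows the dish centred at about (161,223) with its black handle, and the board lip at x≈207 with the far end at x≈348. The carrots are at (215-233,218), two celery sticks at (258,208) and (275,212), and three peppers at (300-319,207). The green and black block is at (387,270), grey sticks lie at (285,270) and (419,298), the vinegar bottle is at (249,150) and the glass at (374,187). The side view shows the green block at (245,290).

Scraper candidates: the green block at top (387,270), the green-handled brush and spatula at (355,325) and (455,258), and the vinegar and oil bottle pair. I choose the block and will check it in a crop.

Run:
```python
from h import *
s=cv2.imread('pics/side0.png');w=cv2.imread('pics/wrist0.png');t=cv2.imread('pics/top0.png')
a=cv2.resize(s[250:340,190:320],(400,300));b=cv2.resize(t[235:305,350:440],(400,300));d=cv2.resize(w,(400,300));e=cv2.resize(t[165:285,100:260],(400,300))
cv2.imwrite('pics/m1.png',np.vstack([np.hstack([a,b]),np.hstack([d,e])]))
```

```text
(no output)
```

View pics/m1.png

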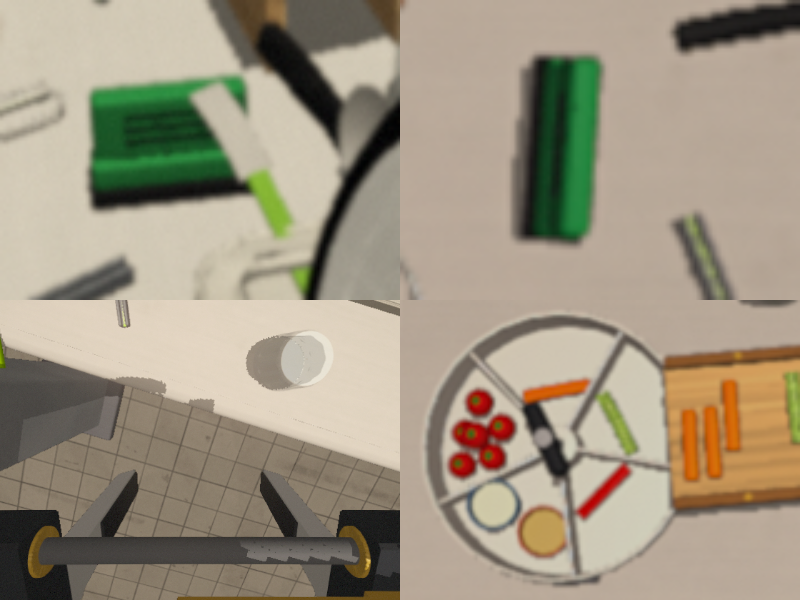

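The crops show the green block standing on its black foot with an upright grip, seen in both views, so it is the scraper. The dish stands off a click, with the celery stick roughly but not squarely under the lip. Next I measure.

Run:
```python
from h import *
c=cam('top');s=cam('side');np.set_printoptions(precision=4,suppress=True)
def rects(c,lo,hi,roi,z,mn=15):
    x0,y0,x1,y1=roi;h=cv2.cvtColor(c['img'],cv2.COLOR_BGR2HSV)[y0:y1,x0:x1]
    m=cv2.inRange(h,lo,hi);out=[]
    for k in cv2.findContours(m,cv2.RETR_EXTERNAL,cv2.CHAIN_APPROX_NONE)[0]:
        if cv2.contourArea(k)<mn: continue
        b=cv2.boxPoints(cv2.minAreaRect(k))+[x0,y0]
        P=np.array([onz(c,p,z) for p in b])[:,:2]
        e=P[1]-P[0],P[2]-P[1];L=max(e,key=np.linalg.norm)
        out.append((b.mean(0),P.mean(0),sorted(map(np.linalg.norm,e)),np.degrees(np.arctan2(L[1],L[0]))%180))
    return out
B=(206,175,352,250)
for n,lo,hi in (('carrot',(6,150,150),(15,255,255)),('celery',(28,80,90),(48,255,255)),('pepper',(0,170,80),(4,255,255))):
    for r in rects(c,lo,hi,B,.099): print(n,*r)
for n,v in (('top',c),('side',s)):
    roi=(365,240,405,300) if n=='top' else (205,265,280,315)
    for r in rects(v,(60,100,30),(85,255,255),roi,.07): print('scr',n,*r)
for r in rects(c,(0,0,0),(180,255,60),(140,195,180,245),.132): print('handle top',*r)
for r in rects(s,(0,0,0),(180,255,60),(225,140,265,165),.132,5): print('handle side',*r)
# dish outline
g=c['img'];h=cv2.cvtColor(g,cv2.COLOR_BGR2HSV)
print('board px brown corners')
m=cv2.inRange(h,(8,120,30),(22,255,255))[170:255,195:360]
k=max(cv2.findContours(m,cv2.RETR_EXTERNAL,cv2.CHAIN_APPROX_NONE)[0],key=cv2.contourArea)
b=cv2.boxPoints(cv2.minAreaRect(k))+[195,170]
for p in b: print(p,onz(c,p,.1)[:2])
cv2.imwrite('pics/m2.png',np.hstack([cv2.resize(c['img'][130:300,90:420],(800,412))[:, :]]))
cv2.imwrite('pics/m3.png',cv2.resize(s['img'][130:270,190:350],(686,600)))
```

```text
carrot [215.5 222.5] [0.4848 0.1405] [np.float64(0.017021230619352765), np.float64(0.07063649191945474)] 1.3880291085777117
carrot [224.6421 221.4898] [0.4875 0.1184] [np.float64(0.017130489382228803), np.float64(0.0714121739584144)] 5.325085002508246
carrot [318.6083 210.5318] [ 0.5165 -0.109 ] [np.float64(0.01522800568374603), np.float64(0.07124161618796536)] 2.0372232932474788
carrot [232.0686 210.5288] [0.5144 0.101 ] [np.float64(0.01700414121801819), np.float64(0.07172878025882468)] 4.958866652996534
carrot [311.3362 207.0828] [ 0.5248 -0.0913] [np.float64(0.014424286861211482), np.float64(0.07166579999336098)] 10.150491240217292
carrot [302.4824 202.6706] [ 0.5354 -0.0697] [np.float64(0.012722907782550988), np.float64(0.07028922897276225)] 12.642785535163824
celery [275.2744 212.4695] [ 0.5107 -0.0039] [np.float64(0.013429120736484645), np.float64(0.06726492382698822)] 6.886833290352087
celery [257.6519 207.541 ] [0.5223 0.039 ] [np.float64(0.013651974682588334), np.float64(0.06750203612899651)] 7.4834378399929165
pepper [318. 211.] [ 0.5153 -0.1075] [np.float64(0.0097437788676
[... 575 characters left out ...]
28529
scr side [266.5 276. ] [ 0.4221 -0.287 ] [np.float64(0.010093449044535392), np.float64(0.022503728494531722)] 107.65062204629275
handle top [161.7113 228.3505] [0.4658 0.2633] [np.float64(0.01767272852960768), np.float64(0.03357717840623299)] 25.78767443295041
handle top [154.05 211.15] [0.5065 0.2831] [np.float64(0.016462564224903706), np.float64(0.025188172031542656)] 20.439876695527943
handle side [246.5808 154.7962] [0.477 0.24 ] [np.float64(0.06480808755621305), np.float64(0.07388546763303128)] 24.927537291242547
board px brown corners
[204.1767 187.7277] [0.5696 0.1702]
[344.6021 175.6912] [ 0.6029 -0.1726]
[349.795  236.2747] [ 0.4543 -0.1843]
[209.3696 248.3112] [0.422  0.1536]
```

View pics/m3.png

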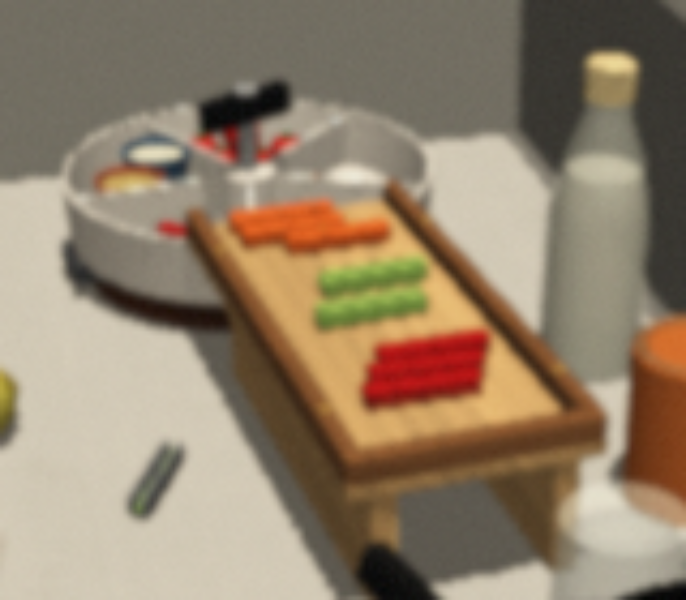

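View pics/m2.png

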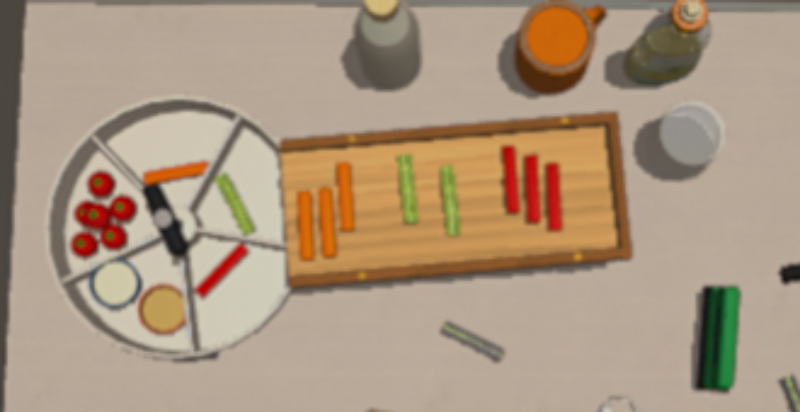

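```bash
cat >> h.py <<'E'
def plan(xyz,yaw):
    o=ctrl.get_obs();R=Ro.from_euler('xyz',o['eef_rot']);G=Ro.from_euler('xyz',[np.pi,0,yaw])
    d=R.inv().apply(np.array(xyz)-o['ee_pos'])*100;a=(R.inv()*G).as_rotvec()
    print('row',np.round(d,2),np.round(a,3),'rows>=',max(np.linalg.norm(d)/5,np.degrees(np.linalg.norm(a))/8.59).round(1))
E
python3 - <<'E'
from h import *
c=cam('top');s=cam('side')
print('handle',two(c,(157.9,220),s,(247,154.8)))
# scraper top edge ends, crop coords -> px
S=lambda x,y:(190+x*130/400,250+y*90/300)
T=lambda x,y:(350+(x-400)*90/400,235+y*70/300)
print('scr top near',two(s,S(94,92),c,T(582,238)),'far',two(s,S(243,78),c,T(587,58)))
plan([.30,-.28,.405],-.08)
E
```

```text
handle (array([0.48557624, 0.27660919, 0.11734756]), np.float64(0.003242956462744422))
scr top near (array([ 0.32679688, -0.2862009 ,  0.0811719 ]), np.float64(0.0037920484760751642)) far (array([ 0.42681695, -0.29076588,  0.07828506]), np.float64(0.0004320660787842849))
row [ 20.18 -19.27  -0.04] [-0.     0.     0.386] rows>= 5.6
```

Both heights match the text: handle middle about 0.12, scraper top about 0.079. I move the wrist camera over the scraper.

```bash
python3 -m jog '[[20,-19.3,0,0,0,0.386],[20,-19.3,0,0,0,0.386],[20,-19.3,0,0,0,0.386],[20,-19.3,0,0,0,0.386],[20,-19.3,0,0,0,0.386],[20,-19.3,0,0,0,0.386],[20,-19.3,0,0,0,0.386],[20,-19.3,0,0,0,0.386]]' 100
python3 - <<'E'
from h import *
c=cam('wrist','w1.png')
h=cv2.cvtColor(c['img'],cv2.COLOR_BGR2HSV);m=cv2.inRange(h,(60,100,30),(85,255,255))
for k in cv2.findContours(m,cv2.RETR_EXTERNAL,cv2.CHAIN_APPROX_NONE)[0]:
    if cv2.contourArea(k)>300:
        for p in cv2.boxPoints(cv2.minAreaRect(k)): print(p,onz(c,p,.078)[:2])
plan([.485,.273,.40],.452+np.pi)
print(ctrl.get_obs()['qpos'])
E
```

```text
time_s: 1.15
ee_pos: [0.2983, -0.2801, 0.4049]
eef_rot: [3.141, -0.0, -0.079]
force: [-0.1, 0.0, 0.9]
grip_width: 0.0939
grip_force: 0.0
[265.  40.] [ 0.42765361 -0.28042643]
[287.  40.] [ 0.42626645 -0.29795169]
[287. 165.] [ 0.32616819 -0.29068434]
[265. 165.] [ 0.32769344 -0.27147252]
row [ 14.21 -56.68   0.46] [-0.00e+00 -1.00e-03  2.61e+00] rows>= 17.4
[-8.44871772e-01 -2.02638421e-02  1.88578673e+00 -1.77971344e-04
  1.27573819e+00  8.06059783e-01]
```

View pics/w1.png

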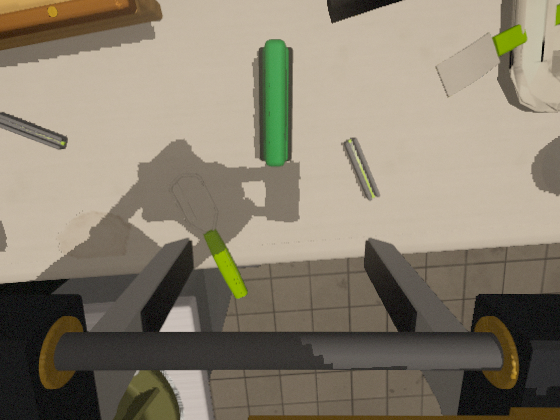

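The wrist view shows the scraper's green grip upright at (276,102). Its centre is about (0.377,-0.285) and its yaw about -0.08. I now go to the handle.

```bash
python3 -m jog '[[2,-5,0,0,0,-0.14],[3,-10,0,0,0,-0.28],[4,-15,0,0,0,-0.42],[5,-20,0,0,0,-0.56],[7,-25,0,0,0,-0.7],[8,-30,0,0,0,-0.84],[10,-35,0,0,0,-0.98],[11,-39,0,0,0,-1.12]]' 100
python3 -m jog '[[0,0,0,0,0,-0.14],[0,0,0,0,0,-0.28],[0,0,0,0,0,-0.42],[0,0,0,0,0,-0.56],[0,0,0,0,0,-0.7],[0,0,0,0,0,-0.84],[0,0,0,0,0,-0.98],[0,0,0,0,0,-1.12]]'
python3 -c "
from h import *
plan([.485,.273,.40],.452+np.pi);print(ctrl.get_obs()['qpos'])"
```

```text
time_s: 2.0
ee_pos: [0.4379, 0.0948, 0.4046]
eef_rot: [3.141, -0.0, 1.044]
force: [1.1, -1.6, 0.3]
grip_width: 0.0939
grip_force: 0.0
time_s: 2.8
ee_pos: [0.4376, 0.0926, 0.4044]
eef_rot: [-3.141, -0.0, 2.164]
force: [0.6, 1.4, 0.3]
grip_width: 0.0939
grip_force: 0.0
row [12.31 14.01  0.44] [-0.   -0.   -1.43] rows>= 9.5
[ 1.26680800e-01  6.89943259e-02  1.79515213e+00 -1.02467453e-04
  1.27788400e+00 -4.66206178e-01]
```

```bash
python3 -m jog '[[2,2,0,0,0,-0.14],[4,4,0,0,0,-0.28],[6,6,0,0,0,-0.42],[8,8,0,0,0,-0.56],[10,11,0,0,0,-0.7],[12,14,0,0,0,-0.84],[12.3,14,0.4,0,0,-0.98],[12.3,14,0.4,0,0,-1.12]]'
python3 - <<'E'
from h import *
c=cam('wrist','w2.png');plan([.485,.273,.40],.452+np.pi);plan([.485,.273,.30],.452+np.pi)
E
```

```text
time_s: 3.6
ee_pos: [0.4861, 0.2737, 0.3992]
eef_rot: [-3.141, -0.002, -2.998]
force: [-0.4, -0.7, -0.1]
grip_width: 0.0943
grip_force: 0.0
row [ 0.11 -0.01 -0.04] [-0.    -0.002 -0.3  ] rows>= 2.0
row [ 0.09 -0.    9.96] [-0.    -0.002 -0.3  ] rows>= 2.0
```

View pics/w2.png

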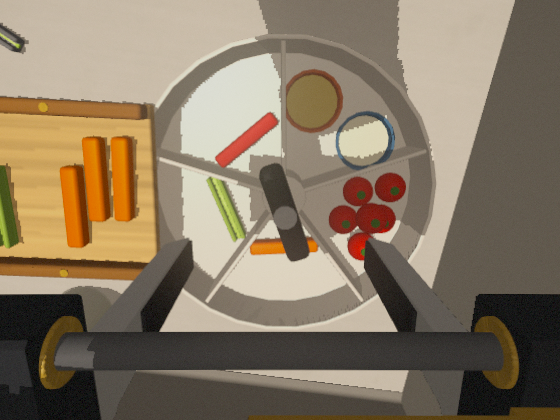

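The wrist view shows the handle from about (271,168) to (298,257), the lip edge at u≈157 and the three carrots at (74-122,190).

Run:
```python
from h import *
c=cam('wrist');m=cv2.inRange(cv2.cvtColor(c['img'],cv2.COLOR_BGR2GRAY),0,62)[150:275,255:312]
k=max(cv2.findContours(m,cv2.RETR_EXTERNAL,cv2.CHAIN_APPROX_NONE)[0],key=cv2.contourArea)
P=np.array([onz(c,p+[255,150],.132)[:2] for p in cv2.boxPoints(cv2.minAreaRect(k))]);print(P,P.mean(0))
e=max(P[1]-P[0],P[2]-P[1],key=np.linalg.norm);print(np.linalg.norm(e),np.arctan2(e[1],e[0]))
for p in ((157,118),(157,264)): print(onz(c,p,.085)[:2])
for p in ((150,100),(157,277),(0,96),(0,271)): print(onz(c,p,.1)[:2])
```

```text
[[0.45278014 0.25294599]
 [0.44509262 0.26791434]
 [0.47858044 0.28508459]
 [0.48675848 0.26964844]] [0.46580292 0.26889834]
0.03763311214186989 0.4737805955613112
[0.4314584  0.16474192]
[0.56038816 0.1726425 ]
[0.41785975 0.16361525]
[0.56501207 0.17792164]
[0.43237436 0.05216198]
[0.57932453 0.04442591]
```

```bash
python3 -m jog '[[0.2,0.15,0,0,0,-0.14],[0.2,0.15,0,0,0,-0.28],[0.2,0.15,2,0,0,-0.32],[0.2,0.15,5,0,0,-0.32],[0.2,0.15,8,0,0,-0.32],[0.2,0.15,10,0,0,-0.32],[0.2,0.15,10,0,0,-0.32],[0.2,0.15,10,0,0,-0.32]]' 100
python3 -m jog '[[0,0,0,0,0,0],[0,0,0,0,0,0],[0,0,0,0,0,0],[0,0,0,0,0,0],[0,0,0,0,0,0],[0,0,0,0,0,0],[0,0,0,0,0,0]]' 0 30
```

```text
time_s: 4.5
ee_pos: [0.4834, 0.2746, 0.3013]
eef_rot: [3.142, 0.0, -2.687]
force: [-0.6, -0.0, -0.1]
grip_width: 0.0939
grip_force: 0.0
time_s: 5.2
ee_pos: [0.4828, 0.2751, 0.3006]
eef_rot: [3.142, -0.0, -2.683]
force: [-0.6, 0.0, 0.2]
grip_width: 0.0413
grip_force: 0.0
```

```bash
python3 -m jog '[[0,0,0,0,0,0],[0,0,0,0,0,0],[0,0,0,0,0,0],[0,0,0,0,0,0],[0,0,0,0,0,0],[0,0,0,0,0,0]]'
python3 -m jog '[[0,0,0,0,0,0.1],[0,0,0,0,0,0.2],[0,0,0,0,0,0.3],[0,0,0,0,0,0.4],[0,0,0,0,0,0.5],[0,0,0,0,0,0.6],[0,0,0,0,0,0.7],[0,0,0,0,0,0.81]]'
python3 -m jog '[[0,0,0,0,0,0.1],[0,0,0,0,0,0.2],[0,0,0,0,0,0.3],[0,0,0,0,0,0.4],[0,0,0,0,0,0.5],[0,0,0,0,0,0.6],[0,0,0,0,0,0.7],[0,0,0,0,0,0.81]]'
python3 -m jog '[[0,0,0,0,0,0],[0,0,0,0,0,0]]'
python3 -c "
from h import *
o=ctrl.get_obs();print(o['moment'],o['qpos'])"
```

```text
time_s: 5.8
ee_pos: [0.4822, 0.2761, 0.3006]
eef_rot: [3.139, 0.0, -2.683]
force: [-5.4, 12.1, -0.5]
grip_width: 0.0182
grip_force: 30.0
time_s: 6.6
ee_pos: [0.4819, 0.2778, 0.3006]
eef_rot: [3.135, -0.002, 2.787]
force: [-3.1, 34.8, -8.3]
grip_width: 0.0177
grip_force: 30.0
time_s: 7.4
ee_pos: [0.4829, 0.2784, 0.3007]
eef_rot: [3.133, -0.007, 1.977]
force: [18.2, 44.3, -21.8]
grip_width: 0.0177
grip_force: 29.9
time_s: 7.6
ee_pos: [0.483, 0.2784, 0.3007]
eef_rot: [3.133, -0.007, 1.981]
force: [16.1, 43.7, -19.9]
grip_width: 0.0178
grip_force: 29.9
[ 7.47601414 -2.58214027  0.09756201] [0.45640206 0.42091464 1.61238932 0.00734646 1.0989878  0.04313859]
```

```bash
python3 -m jog '[[0,0,0,0,0,0],[0,0,0,0,0,0],[0,0,0,0,0,0],[0,0,0,0,0,0],[0,0,0,0,0,0],[0,0,-4,0,0,0],[0,0,-8,0,0,0],[0,0,-12,0,0,0]]' 100
python3 - <<'E'
from h import *
c=cam('wrist','w3.png');plan([.377,-.285,.42],-.08)
E
```

```text
time_s: 8.4
ee_pos: [0.4826, 0.2748, 0.4222]
eef_rot: [-3.141, 0.0, 1.98]
force: [-0.6, 0.3, 0.3]
grip_width: 0.0785
grip_force: 0.0
row [-47.18 -31.96   0.62] [ 0.005 -0.01   2.06 ] rows>= 13.7
```

View pics/w3.png

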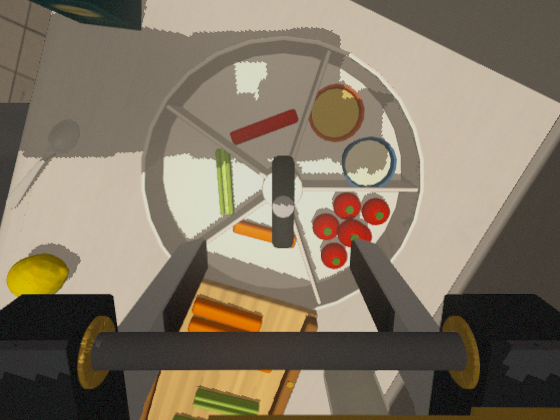

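The wrist view shows the carrot part, with its old stick at (265,235), now squarely under the lip. Now to the scraper.

```bash
python3 -m jog '[[-3,-2,0,0,0,0.14],[-7,-4,0,0,0,0.28],[-11,-7,0,0,0,0.42],[-15,-10,0,0,0,0.56],[-19,-13,0,0,0,0.7],[-23,-16,0,0,0,0.84],[-27,-18.5,0,0,0,0.98],[-31,-21,0,0,0,1.1]]' 100
python3 - <<'E'
from h import *
plan([.32,-.275,.38],-.08)
E
```

```text
time_s: 9.25
ee_pos: [0.4124, -0.0947, 0.4208]
eef_rot: [3.141, -0.0, 0.874]
force: [1.6, -0.1, 0.1]
grip_width: 0.0941
grip_force: 0.0
row [-19.76   4.48   4.08] [ 0.001 -0.001  0.954] rows>= 6.4
```

```bash
python3 -m jog '[[-3,0.7,0,0,0,0.14],[-6,1.5,0,0,0,0.28],[-9,2,1,0,0,0.42],[-12,3,2,0,0,0.56],[-15,3.5,3,0,0,0.7],[-18,4,4,0,0,0.84],[-19.8,4.5,4,0,0,0.954],[-19.8,4.5,4,0,0,0.954]]'
python3 - <<'E'
from h import *
c=cam('wrist','w4.png')
h=cv2.cvtColor(c['img'],cv2.COLOR_BGR2HSV);m=cv2.inRange(h,(60,100,60),(85,255,255))
k=max(cv2.findContours(m,cv2.RETR_EXTERNAL,cv2.CHAIN_APPROX_NONE)[0],key=cv2.contourArea)
print(cv2.minAreaRect(k))
P=np.array([onz(c,p,.078)[:2] for p in cv2.boxPoints(cv2.minAreaRect(k))]);print(P,P.mean(0))
e=max(P[1]-P[0],P[2]-P[1],key=np.linalg.norm);y=np.arctan(e[1]/e[0]);print(y)
plan([*P.mean(0),.2354],y)
E
```

```text
time_s: 10.05
ee_pos: [0.321, -0.2755, 0.3803]
eef_rot: [-3.141, 0.0, -0.08]
force: [0.2, 0.6, -0.5]
grip_width: 0.0933
grip_force: 0.0
((284.0, 124.0), (116.0, 22.0), 90.0)
[[ 0.42767066 -0.28053452]
 [ 0.42635489 -0.29695696]
 [ 0.33809061 -0.29103086]
 [ 0.33952309 -0.27312544]] [ 0.38290982 -0.28541194]
-0.06703984532656403
row [ 6.2   0.62 14.51] [-0.     0.    -0.008] rows>= 3.2
```

```bash
python3 -m jog '[[3,0.6,0,0,0,0],[5.5,0.6,2,0,0,0],[5.5,0.6,6,0,0,0],[5.5,0.6,10,0,0,0],[5.5,0.6,13,0,0,0],[5.5,0.6,14.4,0,0,0],[5.5,0.6,14.4,0,0,0],[5.5,0.6,14.4,0,0,0]]' 100
python3 -m jog '[[0,0,0,0,0,0],[0,0,0,0,0,0],[0,0,0,0,0,0],[0,0,0,0,0,0],[0,0,0,0,0,0],[0,0,0,0,0,0],[0,0,0,0,0,0],[0,0,0,0,0,0]]' 0 50
python3 -m jog '[[0,0,0,0,0,0],[0,0,0,0,0,0],[0,0,0,0,0,0],[0,0,0,0,0,0]]'
python3 -c "
from h import *
o=ctrl.get_obs();print(o['ee_pos'],o['eef_rot']);plan([.40,-.26,.40],.1)"
```

```text
time_s: 10.9
ee_pos: [0.3768, -0.2838, 0.2373]
eef_rot: [3.141, -0.001, -0.072]
force: [0.4, 0.7, 0.1]
grip_width: 0.094
grip_force: 0.0
time_s: 11.7
ee_pos: [0.3763, -0.2842, 0.2366]
eef_rot: [-3.142, 0.0, -0.074]
force: [-0.3, -1.1, 0.2]
grip_width: 0.0338
grip_force: 0.0
time_s: 12.1
ee_pos: [0.3762, -0.2841, 0.2365]
eef_rot: [-3.141, 0.0, -0.074]
force: [-0.1, 0.7, -2.0]
grip_width: 0.0175
grip_force: 50.0
[ 0.3762379  -0.28414182  0.2365035 ] [-3.14137832e+00  3.09781561e-04 -7.41872358e-02]
row [  2.19  -2.59 -16.35] [-0.     0.    -0.174] rows>= 3.3
```

```bash
python3 -m jog '[[0,0,-4,0,0,0],[0,0,-9,0,0,0],[0,0,-14,0,0,0],[0,0,-18.5,0,0,0],[0,0,-18.5,0,0,0],[0,0,-18.5,0,0,-0.09],[0,0,-18.5,0,0,-0.174],[0,0,-18.5,0,0,-0.174]]'
python3 -c "
from h import *
plan([.42,.07,.42],.1)"
```

```text
time_s: 12.9
ee_pos: [0.3762, -0.2842, 0.4204]
eef_rot: [-3.14, 0.001, 0.101]
force: [-0.0, -0.3, -3.5]
grip_width: 0.018
grip_force: 50.0
row [  7.93 -34.79   0.07] [-0.001  0.001  0.001] rows>= 7.1
```

```bash
python3 -m jog '[[1,-5,0,0,0,0],[2,-10,0,0,0,0],[3,-15,0,0,0,0],[4.5,-20,0,0,0,0],[6,-25,0,0,0,0],[7,-30,0,0,0,0],[8,-34.8,0,0,0,0],[8,-34.8,0,0,0,0]]'
python3 - <<'E'
from h import *
c=cam('wrist','w5.png');t=cam('top','t5.png')
E
```

```text
time_s: 13.7
ee_pos: [0.421, 0.074, 0.4208]
eef_rot: [-3.141, 0.001, 0.102]
force: [0.1, -0.0, -2.4]
grip_width: 0.0176
grip_force: 50.0
```

View pics/w5.png

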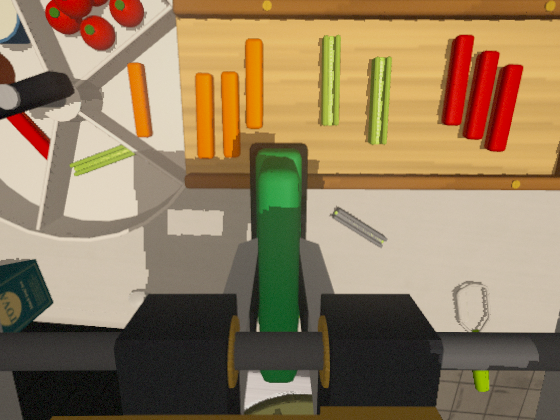

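The wrist view shows the lip at u≈181, lane edges at rows ≈18 and 174, the rearmost carrot's right edge at u=263 and the first celery's left edge at u=321. The scraper is held straight at (279,270).

Run:
```python
from h import *
c=cam('wrist')
g=c['img'].astype(int)
for u in (215,300,420): # columns: print strip transitions
    print(u,'up',g[8:26,u,2].tolist(),'low',g[166:194,u,2].tolist())
for v in (50,150): print('row',v,g[v,172:190,2].tolist())
for n,p,z in (('lipU',(178.5,40),.085),('lipL',(183.5,165),.085),('car3',(263,85),.092),('cel1',(321,85),.092),('pep',(444,100),.092)):
    print(n,onz(c,p,z))
```

```text
215 up [168, 167, 159, 154, 144, 127, 99, 96, 93, 99, 153, 223, 223, 224, 221, 218, 218, 220] low [137, 138, 135, 141, 141, 141, 122, 97, 94, 100, 104, 106, 108, 110, 109, 107, 107, 106, 107, 106, 101, 101, 123, 131, 134, 133, 133, 133]
300 up [170, 167, 165, 159, 147, 135, 108, 90, 86, 87, 97, 154, 218, 218, 220, 220, 222, 221] low [60, 63, 55, 54, 59, 57, 56, 55, 60, 57, 60, 55, 56, 57, 52, 52, 55, 58, 55, 57, 53, 56, 56, 56, 56, 48, 52, 52]
420 up [163, 163, 159, 152, 142, 131, 112, 82, 69, 68, 67, 176, 217, 219, 217, 217, 217, 215] low [198, 197, 202, 205, 208, 210, 214, 175, 104, 91, 115, 145, 158, 168, 173, 171, 172, 170, 168, 170, 167, 158, 147, 186, 207, 209, 209, 208]
row 50 [223, 211, 198, 213, 220, 219, 218, 217, 218, 219, 220, 218, 219, 219, 219, 219, 218, 218]
row 150 [216, 190, 193, 193, 192, 192, 192, 192, 188, 190, 209, 215, 214, 215, 217, 215, 215, 216]
lipU [0.5420545  0.16524365 0.085     ]
lipL [0.4390732  0.15832227 0.085     ]
car3 [0.51389994 0.09280832 0.092     ]
cel1 [0.51871276 0.04489948 0.092     ]
pep [ 0.51702508 -0.05913735  0.092     ]
```

Run:
```python
from h import *
c=cam('wrist')
a=[onz(c,p,.085)[:2] for p in ((215,18),(420,19))];b=[onz(c,p,.1)[:2] for p in ((215,172),(420,173.5))]
for n,q in (('U',a),('L',b)): d=q[0]-q[1];print(n,q,np.arctan2(d[1],d[0])-np.pi/2)
for p in ((174.5,50),(181.5,150)): print(onz(c,p,.085)[:2])
```

```text
U [array([0.56159641, 0.13494194]), array([ 0.5770951 , -0.03017517])] 0.09359060142238307
L [array([0.43860049, 0.1261599 ]), array([ 0.45475379, -0.05007223])] 0.09140381091424032
[0.53436126 0.16706767]
[0.45254012 0.15928322]
```

Run:
```python
from h import *
c=cam('wrist');o=ctrl.get_obs();R=Ro.from_euler('xyz',o['eef_rot']).inv()
for p,z in (((279,150),.2634),((279,143.5),.2184),((279,143.5),.1854),((251,146),.1854),((306,146),.1854),((251,230),.1854),((306,230),.1854)): print(R.apply(onz(c,p,z)-o['ee_pos'])*1000)
plan([.506,.068,.40],.0925);plan([.506,.068,.3225],.0925)
```

```text
[ 60.47988645   0.27028407 157.87195681]
[ 58.71178466   0.36483574 202.87298859]
[ 55.58397577   0.43594951 235.87478394]
[ 54.0745576  -16.55295062 235.8718833 ]
[ 54.08763047  16.82173692 235.87925555]
[ 1.63033893e-01 -1.76396565e+01  2.35902212e+02]
[1.74073437e-01 1.79718721e+01 2.35910080e+02]
row [8.43 0.92 2.13] [0.    0.001 0.005] rows>= 1.7
row [8.43 0.92 9.88] [0.    0.001 0.005] rows>= 2.6
```

```bash
python3 -m jog '[[3,0.3,0,0,0,0],[6,0.6,0,0,0,0],[8.4,0.9,0,0,0,0],[8.4,0.9,0,0,0,0.005],[8.4,0.9,2,0,0,0.005],[8.4,0.9,4,0,0,0.005],[8.4,0.9,4,0,0,0.005],[8.4,0.9,4,0,0,0.005]]'
python3 - <<'E'
from h import *
plan([.506,.068,.3235],.0925)
c=cam('wrist','w6.png')
E
```

```text
time_s: 14.75
ee_pos: [0.5055, 0.0687, 0.3822]
eef_rot: [3.142, 0.0, 0.093]
force: [0.2, -0.2, -2.9]
grip_width: 0.0178
grip_force: 50.0
row [0.04 0.07 5.87] [0.    0.    0.001] rows>= 1.2
```

View pics/w6.png

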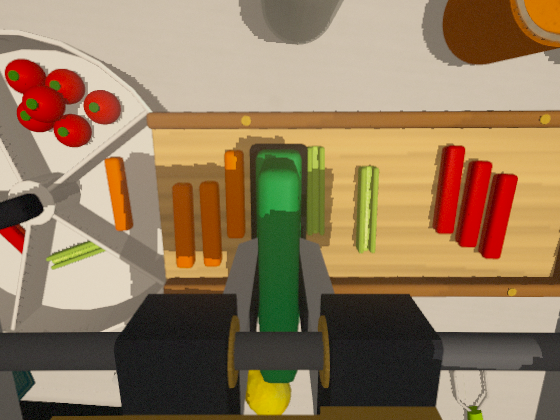

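The wrist view shows the foot at (279,190) between the carrots and the celery and inside the lane. I lower it.

```bash
python3 -m jog '[[0,0.05,1.5,0,0,0],[0,0.05,3,0,0,0],[0,0.05,4.2,0,0,0],[0,0.05,5,0,0,0],[0,0.05,5.5,0,0,0],[0,0.05,5.8,0,0,0],[0,0.05,5.8,0,0,0]]'
```

```text
time_s: 15.5
ee_pos: [0.5058, 0.069, 0.3237]
eef_rot: [-3.142, 0.0, 0.095]
force: [0.3, -0.1, -2.9]
grip_width: 0.0177
grip_force: 50.0
```

```bash
python3 -m jog '[[0,-0.7,0,0,0,0],[0,-1.4,0,0,0,0],[0,-2.1,0,0,0,0],[0,-2.8,0,0,0,0],[0,-3.5,0,0,0,0],[0,-4.2,0,0,0,0],[0,-4.9,0,0,0,0],[0,-5.6,0,0,0,0]]'
python3 -m jog '[[0,-0.5,0,0,0,0],[0,-1,0,0,0,0],[0,-1.5,0,0,0,0],[0,-2,0,0,0,0],[0,-2.5,0,0,0,0],[0,-3,0,0,0,0],[0,-3,0,0,0,0]]'
python3 -c "
from h import *
c=cam('wrist','w7.png')"
```

```text
time_s: 16.3
ee_pos: [0.5004, 0.1253, 0.3237]
eef_rot: [-3.142, 0.0, 0.095]
force: [0.3, -1.0, -2.7]
grip_width: 0.018
grip_force: 50.0
time_s: 17.0
ee_pos: [0.4975, 0.1551, 0.3236]
eef_rot: [-3.142, 0.0, 0.095]
force: [-0.6, 0.1, -2.7]
grip_width: 0.0178
grip_force: 50.0
```

View pics/w7.png

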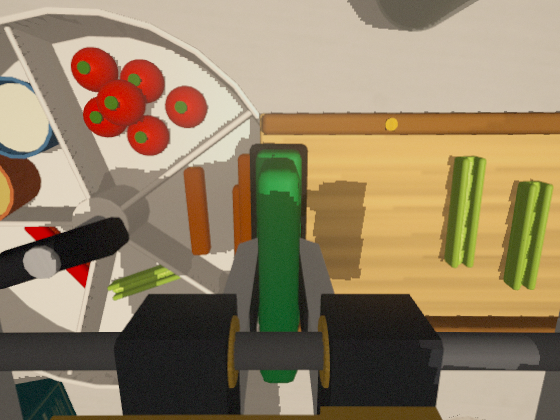

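The wrist view shows carrots off the board and beneath the lip at (197,210) and (243,200). I lift away and verify.

```bash
python3 -m jog '[[0,0,-2,0,0,0],[0,0,-5,0,0,0],[0,3,-8,0,0,0],[0,8,-9,0,0,0],[0,13,-9,0,0,0],[0,18,-9,0,0,0],[0,22,-9,0,0,0],[0,22,-9,0,0,0]]'
python3 - <<'E'
from h import *
c=cam('top');cv2.imwrite('pics/t8.png',cv2.resize(c['img'][160:300,95:295],(800,560)))
plan([.375,-.14,.41],-.05)
E
```

```text
time_s: 17.85
ee_pos: [0.5184, -0.0686, 0.4135]
eef_rot: [3.141, 0.0, 0.09]
force: [-0.4, 0.3, -2.4]
grip_width: 0.0179
grip_force: 50.0
row [-14.94   6.01   0.35] [0.    0.    0.141] rows>= 3.2
```

View pics/t8.png

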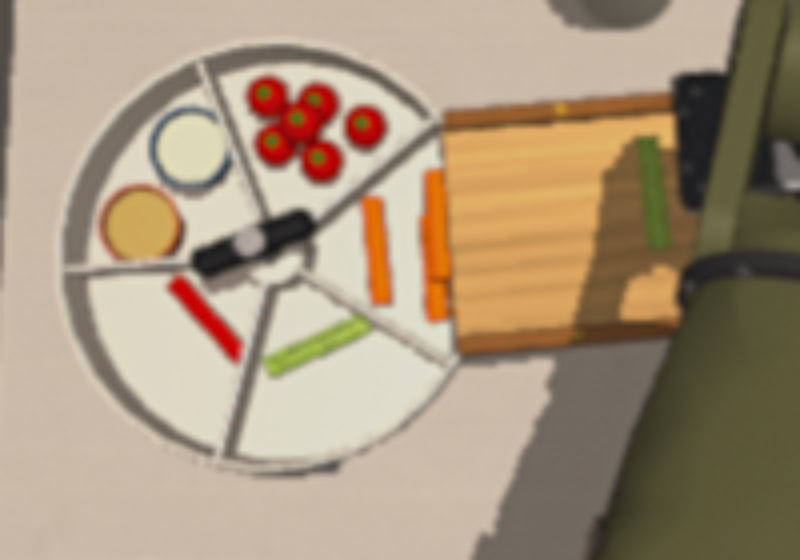

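The top view shows the carrots off the board. One lies at (375,250) and the others at (435,240), just past the lip in the carrot part. I set the scraper down on the table.

```bash
python3 -m jog '[[-4,1.5,0,0,0,0.03],[-8,3,0,0,0,0.07],[-12,5,0,0,0,0.11],[-15,6,0,0,0,0.14],[-15,6,3,0,0,0.14],[-15,6,7,0,0,0.14],[-15,6,11,0,0,0.14],[-15,6,14,0,0,0.14]]'
python3 -m jog '[[0,0,1,0,0,0],[0,0,2,0,0,0],[0,0,2.5,0,0,0],[0,0,3,0,0,0],[0,0,3.3,0,0,0],[0,0,3.4,0,0,0],[0,0,3.4,0,0,0]]'
```

```text
time_s: 18.7
ee_pos: [0.3744, -0.1374, 0.2719]
eef_rot: [-3.141, 0.001, -0.044]
force: [0.5, 0.9, -3.7]
grip_width: 0.0179
grip_force: 50.0
time_s: 19.4
ee_pos: [0.3748, -0.1384, 0.2399]
eef_rot: [3.141, -0.0, -0.045]
force: [-0.2, -0.1, -2.9]
grip_width: 0.018
grip_force: 50.0
```

```bash
python3 -m jog '[[0,0,0.2,0,0,0],[0,0,0.35,0,0,0],[0,0,0.35,0,0,0]]'
python3 -m jog '[[0,0,0.1,0,0,0],[0,0,0.1,0,0,0],[0,0,0.1,0,0,0],[0,0,0.1,0,0,0],[0,0,0.1,0,0,0],[0,0,0.1,0,0,0],[0,0,0.1,0,0,0],[0,0,0.1,0,0,0]]' 100
python3 -m jog '[[0,0,-3,0,0,0],[0,0,-6,0,0,0],[0,0,-10,0,0,0],[0,0,-15,0,0,0],[0,0,-17,0,0,0],[0,0,-17,0,0,-0.14],[0,0,-17,0,0,-0.28],[0,0,-17,0,0,-0.42]]'
python3 -c "
from h import *
plan([.484,.277,.42],.0925-1.257+np.pi);print(ctrl.get_obs()['qpos'])"
```

```text
time_s: 19.7
ee_pos: [0.3748, -0.1385, 0.2368]
eef_rot: [3.141, -0.0, -0.045]
force: [-6.2, 0.4, 10.8]
grip_width: 0.0177
grip_force: 50.0
time_s: 20.5
ee_pos: [0.3748, -0.1384, 0.2351]
eef_rot: [-3.142, 0.0, -0.045]
force: [-1.2, -0.2, -0.9]
grip_width: 0.0784
grip_force: 0.0
time_s: 21.3
ee_pos: [0.3747, -0.1383, 0.4053]
eef_rot: [3.141, -0.0, 0.381]
force: [0.1, -1.1, -0.4]
grip_width: 0.0941
grip_force: 0.0
row [ 25.58 -34.5   -1.47] [ 0.     0.    -1.597] rows>= 10.6
[-4.45393120e-01 -4.47680559e-02  1.90818043e+00  5.55450324e-06
  1.27782240e+00  7.44827276e-01]
```

```bash
python3 -m jog '[[2.5,-3.4,0,0,0,-0.14],[5,-6.8,-1,0,0,-0.28],[7.5,-10.2,-1.4,0,0,-0.42],[10,-13.6,-1.4,0,0,-0.56],[12.5,-17,-1.4,0,0,-0.7],[15,-20.4,-1.4,0,0,-0.84],[17.5,-23.8,-1.4,0,0,-0.98],[20,-27,-1.4,0,0,-1.1]]'
python3 -c "
from h import *
plan([.484,.277,.42],.0925-1.257+np.pi);print(ctrl.get_obs()['qpos'])"
```

```text
time_s: 22.1
ee_pos: [0.4621, 0.1881, 0.4191]
eef_rot: [3.142, -0.0, 1.481]
force: [0.1, -0.7, 0.3]
grip_width: 0.0939
grip_force: 0.0
row [ 9.05  1.38 -0.09] [ 0.    -0.    -0.496] rows>= 3.3
[3.13097738e-01 1.73901418e-01 1.64241317e+00 4.18987452e-06
 1.32519685e+00 4.03018757e-01]
```

Before going over the handle, this camera position is good for checking the carrots numerically against the wrist and top views.

```bash
cat >> h.py <<'E'
HSV={'carrot':((6,150,70),(15,255,255)),'celery':((27,80,60),(48,255,255)),'pepper':((0,190,60),(4,255,255))}
def blobs(c,kind,mn=25,roi=None):
    m=cv2.inRange(cv2.cvtColor(c['img'],cv2.COLOR_BGR2HSV),*HSV[kind]);out=[]
    if roi: z=np.zeros_like(m);z[roi[1]:roi[3],roi[0]:roi[2]]=1;m=m*z
    for k in cv2.findContours(m,cv2.RETR_EXTERNAL,cv2.CHAIN_APPROX_NONE)[0]:
        if cv2.contourArea(k)>mn: out.append((cv2.minAreaRect(k),cv2.boxPoints(cv2.minAreaRect(k))))
    return out
LIP=np.array([.497,.163]);YW=.0925
def lipf(p): # world xy -> lip frame mm
    d=np.array(p[:2])-LIP;return np.round(1000*np.array([d@[np.cos(YW),np.sin(YW)],d@[-np.sin(YW),np.cos(YW)]]))
def report(c,kind,z,roi=None,mn=25):
    for r,b in blobs(c,kind,mn,roi):
        P=np.array([onz(c,p,z)[:2] for p in b]);L=sorted([np.linalg.norm(P[1]-P[0]),np.linalg.norm(P[2]-P[1])])
        print(kind,np.round(r[0]),'lipframe mm',lipf(P.mean(0)),'size',np.round(1000*np.array(L)))
E
python3 - <<'E'
from h import *
w=cam('wrist','w9.png');t=cam('top','t9.png')
print(lipf([.484,.277]))
for n,c,roi,mn in (('w',w,None,150),('t',t,(100,160,350,285),10)):
    for k in HSV: print(n);report(c,k,.045,roi,mn)
E
```

```text
[ -2. 115.]
w
carrot [279. 392.] lipframe mm [ -78. -224.] size [15. 67.]
carrot [255. 284.] lipframe mm [-78. -79.] size [ 14. 120.]
carrot [397. 232.] lipframe mm [ 82. -45.] size [14. 58.]
carrot [311. 194.] lipframe mm [-2. 13.] size [31. 96.]
carrot [304. 153.] lipframe mm [-2. 56.] size [14. 68.]
w
celery [343. 376.] lipframe mm [   0. -216.] size [22. 82.]
celery [352. 325.] lipframe mm [  20. -148.] size [16. 78.]
celery [239. 122.] lipframe mm [-59.  97.] size [14. 69.]
w
pepper [383. 138.] lipframe mm [78. 57.] size [26. 27.]
pepper [383.  89.] lipframe mm [ 82. 102.] size [59. 70.]
t
carrot [224. 245.] lipframe mm [-65. -32.] size [11. 69.]
carrot [283. 239.] lipframe mm [ -64. -182.] size [ 12. 219.]
carrot [203. 221.] lipframe mm [-1. 15.] size [19. 92.]
carrot [318. 210.] lipframe mm [   1. -277.] size [18. 74.]
carrot [310. 208.] lipframe mm [  11. -255.] size [18. 74.]
carrot [300. 204.] lipframe mm [  23. -233.] size [18. 74.]
carrot [278. 212.] lipframe mm [   7. -174.] size [153. 354.]
carrot [316. 164.] lipframe mm [ 123. -283.] size [18. 64.]
t
celery [190. 280.] lipframe mm [-147.   57.] size [17. 34.]
celery [146. 279.] lipframe mm [-135.  169.] size [20. 26.]
celery [182. 272.] lipframe mm [-123.   78.] size [ 62. 148.]
celery [275. 212.] lipframe mm [   5. -167.] size [14. 70.]
celery [189. 205.] lipframe mm [43. 49.] size [14. 29.]
celery [128. 223.] lipframe mm [  9. 206.] size [ 22. 141.]
celery [258. 207.] lipframe mm [  22. -124.] size [14. 71.]
celery [160. 224.] lipframe mm [  2. 126.] size [177. 204.]
t
pepper [150. 243.] lipframe mm [-44. 154.] size [ 7. 25.]
pepper [318. 211.] lipframe mm [   0. -275.] size [10. 66.]
pepper [309. 208.] lipframe mm [  10. -253.] size [10. 66.]
pepper [300. 204.] lipframe mm [  22. -232.] size [11. 67.]
```

The numbers agree between views: the fresh carrots form a 31×96 mm cluster 13 mm past the lip at floor height, and the board front is clear of them. Now I turn the dish to 0.

```bash
python3 -m jog '[[3,0.5,0,0,0,-0.14],[6,1,0,0,0,-0.28],[9,1.4,0,0,0,-0.42],[9,1.4,0,0,0,-0.496],[9,1.4,3,0,0,-0.496],[9,1.4,7,0,0,-0.496],[9,1.4,11,0,0,-0.496],[9,1.4,11.9,0,0,-0.496]]' 100
python3 -m jog '[[0,0,0,0,0,0],[0,0,0,0,0,0],[0,0,0,0,0,0],[0,0,0,0,0,0],[0,0,0,0,0,0],[0,0,0,0,0,0],[0,0,0,0,0,0]]' 0 30
python3 -m jog '[[0,0,0,0,0,0],[0,0,0,0,0,0],[0,0,0,0,0,0],[0,0,0,0,0,0],[0,0,0,0,0,0],[0,0,0,0,0,0]]'
```

```text
time_s: 23.0
ee_pos: [0.484, 0.2734, 0.2963]
eef_rot: [-3.135, 0.0, 1.969]
force: [0.4, -0.8, 0.3]
grip_width: 0.0941
grip_force: 0.0
time_s: 23.7
ee_pos: [0.4846, 0.2744, 0.3003]
eef_rot: [3.141, -0.0, 1.971]
force: [0.5, 0.5, 0.5]
grip_width: 0.0412
grip_force: 0.0
time_s: 24.3
ee_pos: [0.4855, 0.2746, 0.3002]
eef_rot: [3.137, -0.0, 1.971]
force: [15.5, 6.7, -9.2]
grip_width: 0.0179
grip_force: 30.0
```

```bash
python3 -m jog '[[0,0,0,0,0,-0.08],[0,0,0,0,0,-0.16],[0,0,0,0,0,-0.24],[0,0,0,0,0,-0.32],[0,0,0,0,0,-0.4],[0,0,0,0,0,-0.48],[0,0,0,0,0,-0.56],[0,0,0,0,0,-0.64]]'
python3 -m jog '[[0,0,0,0,0,-0.08],[0,0,0,0,0,-0.16],[0,0,0,0,0,-0.24],[0,0,0,0,0,-0.32],[0,0,0,0,0,-0.4],[0,0,0,0,0,-0.48],[0,0,0,0,0,-0.56],[0,0,0,0,0,-0.63]]'
python3 -m jog '[[0,0,0,0,0,0],[0,0,0,0,0,0]]'
python3 -m jog '[[0,0,0,0,0,0],[0,0,0,0,0,0],[0,0,0,0,0,0],[0,0,0,0,0,0],[0,0,0,0,0,0],[0,0,0,0,0,0],[0,0,-4,0,0,0],[0,0,-10,0,0,0]]' 100
python3 - <<'E'
from h import *
w=cam('wrist','w10.png');t=cam('top','t10.png')
for n,c,roi,mn in (('w',w,None,150),('t',t,(100,160,220,285),10)):
    for k in ('carrot','celery'): print(n);report(c,k,.045,roi,mn)
E
```

```text
time_s: 25.1
ee_pos: [0.4862, 0.2754, 0.3002]
eef_rot: [3.133, 0.005, 2.614]
force: [30.5, 20.9, -22.2]
grip_width: 0.018
grip_force: 30.0
time_s: 25.9
ee_pos: [0.4858, 0.2767, 0.3003]
eef_rot: [3.134, 0.009, -3.039]
force: [25.1, 35.6, -21.2]
grip_width: 0.0178
grip_force: 30.0
time_s: 26.1
ee_pos: [0.4857, 0.2767, 0.3003]
eef_rot: [3.134, 0.009, -3.042]
force: [25.8, 35.2, -22.5]
grip_width: 0.0177
grip_force: 30.0
time_s: 26.9
ee_pos: [0.4845, 0.2742, 0.3895]
eef_rot: [-3.14, -0.004, -3.043]
force: [0.4, 0.0, -0.1]
grip_width: 0.0784
grip_force: 0.0
w
carrot [ 92. 282.] lipframe mm [ 90. -77.] size [ 16. 122.]
carrot [252. 286.] lipframe mm [94. 86.] size [34. 96.]
carrot [ 65. 121.] lipframe mm [-69. -80.] size [ 14. 116.]
carrot [345. 118.] lipframe mm [-72. 170.] size [47. 54.]
w
celery [  7. 230.] lipframe mm [  36. -152.] size [13. 72.]
celery [221. 194.] lipframe mm [-2. 56.] size [14. 70.]
t
carrot [214. 245.] lipframe mm [-64.  -9.] size [10. 23.]
carrot [181. 203.] lipframe mm [50. 69.] size [ 9. 11.]
carrot [213. 189.] lipframe mm [ 77. -13.] size [10. 34.]
carrot [175. 185.] lipframe mm [98. 82.] size [29. 95.]
t
celery [143. 262.] lipframe mm [-91. 173.] size [112. 198.]
celery [189. 222.] lipframe mm [-1. 52.] size [13. 68.]
celery [117. 209.] lipframe mm [ 47. 233.] size [173. 175.]
```

The dish is home at 0, with the old celery stick at (-2,56) in the lip frame, as the carrot stick was before. Back to the scraper.

```bash
python3 -m jog '[[2,-3.5,-1,0,0,0.14],[4,-7,-1,0,0,0.28],[6,-11,-1,0,0,0.42],[8,-15,-1,0,0,0.56],[10,-19,-1,0,0,0.7],[12,-23,-1,0,0,0.84],[14,-27,-1,0,0,0.98],[16,-31,-1,0,0,1.12]]' 100
python3 -m jog '[[0,0,0,0,0,0.14],[0,0,0,0,0,0.28],[0,0,0,0,0,0.42],[0,0,0,0,0,0.56],[0,0,0,0,0,0.7],[0,0,0,0,0,0.84],[0,0,0,0,0,0.98],[0,0,0,0,0,1.12]]'
python3 - <<'E'
from h import *
print(ctrl.get_obs()['qpos'])
plan([.315,-.138,.39],-.045)
E
```

```text
time_s: 27.8
ee_pos: [0.355, -0.0513, 0.4001]
eef_rot: [3.141, 0.001, 2.115]
force: [0.4, -1.4, -0.7]
grip_width: 0.0938
grip_force: 0.0
time_s: 28.6
ee_pos: [0.356, -0.05, 0.4]
eef_rot: [3.141, -0.0, 0.995]
force: [0.1, 0.1, -0.3]
grip_width: 0.094
grip_force: 0.0
[-2.41467439e-01 -1.38025063e-01  2.00552587e+00  1.22528628e-05
  1.27394932e+00  3.34407769e-01]
row [-9.62  1.35  1.  ] [ 0.   -0.    1.04] rows>= 6.9
```

```bash
python3 -m jog '[[-1.5,0.3,0,0,0,0.14],[-3,0.5,0,0,0,0.28],[-4.5,0.7,0,0,0,0.42],[-6,0.9,0,0,0,0.56],[-7.5,1.1,0.5,0,0,0.7],[-9,1.3,1,0,0,0.84],[-9.6,1.3,1,0,0,0.98],[-9.6,1.3,1,0,0,1.04]]'
cat >> h.py <<'E'
def scr(z=.078,zg=.236,save=None):
    c=cam('wrist',save)
    m=cv2.inRange(cv2.cvtColor(c['img'],cv2.COLOR_BGR2HSV),(58,120,40),(85,255,255))
    m=cv2.morphologyEx(m,cv2.MORPH_CLOSE,np.ones((5,5)))
    k=max(cv2.findContours(m,cv2.RETR_EXTERNAL,cv2.CHAIN_APPROX_NONE)[0],key=cv2.contourArea)
    P=np.array([onz(c,p,z)[:2] for p in cv2.boxPoints(cv2.minAreaRect(k))])
    e=P[1]-P[0],P[2]-P[1];L=max(e,key=np.linalg.norm);y=np.arctan(L[1]/L[0])
    print('scraper',P.mean(0),'size',[round(float(np.linalg.norm(i)),3) for i in e],'yaw',y,'far x',P[:,0].max(),cv2.boundingRect(k));plan([*P.mean(0),zg],y)
E
python3 -c "
from h import *
scr()"
```

```text
time_s: 29.4
ee_pos: [0.3148, -0.1384, 0.3899]
eef_rot: [3.142, 0.0, -0.046]
force: [-0.5, 0.1, 0.6]
grip_width: 0.0941
grip_force: 0.0
scraper [ 0.37962334 -0.14039668] size [0.018, 0.092] yaw -0.038750520201108 far x 0.425859366759189 (265, 62, 24, 118)
row [ 6.47 -0.08 15.39] [ 0.    -0.    -0.008] rows>= 3.3
```

```bash
python3 -m jog '[[3,-0.1,0,0,0,0],[6,-0.1,2,0,0,0],[6,-0.1,6,0,0,0],[6,-0.1,10,0,0,0],[6,-0.1,14,0,0,0],[6,-0.1,15.4,0,0,0],[6,-0.1,15.4,0,0,0],[6,-0.1,15.4,0,0,0]]' 100
python3 -m jog '[[0,0,0,0,0,0],[0,0,0,0,0,0],[0,0,0,0,0,0],[0,0,0,0,0,0],[0,0,0,0,0,0],[0,0,0,0,0,0],[0,0,0,0,0,0],[0,0,0,0,0,0]]' 0 50
python3 -m jog '[[0,0,0,0,0,0],[0,0,0,0,0,0],[0,0,0,0,0,0],[0,0,0,0,0,0]]'
python3 -m jog '[[0,0,-4,0,0,0],[0,0,-9,0,0,0],[0,0,-14,0,0,0],[0,0,-18,0,0,0],[0,0,-18,0,0,-0.138],[0,0,-18,0,0,-0.138]]'
python3 -c "
from h import *
c=LIP+.2*np.array([np.sin(YW),-np.cos(YW)]);print(c);plan([*c,.41],YW)"
```

```text
time_s: 30.25
ee_pos: [0.3755, -0.1392, 0.2367]
eef_rot: [3.141, -0.0, -0.038]
force: [0.6, -0.3, 0.8]
grip_width: 0.094
grip_force: 0.0
time_s: 31.05
ee_pos: [0.3752, -0.1392, 0.2361]
eef_rot: [-3.142, 0.0, -0.039]
force: [-0.5, 0.3, -0.4]
grip_width: 0.0333
grip_force: 0.0
time_s: 31.45
ee_pos: [0.3752, -0.1391, 0.236]
eef_rot: [-3.141, 0.0, -0.039]
force: [0.5, 0.3, -2.4]
grip_width: 0.0176
grip_force: 50.0
time_s: 32.05
ee_pos: [0.375, -0.1391, 0.4166]
eef_rot: [3.141, -0.001, 0.101]
force: [0.3, 0.2, -3.9]
grip_width: 0.0176
grip_force: 50.0
[ 0.51547363 -0.03614498]
row [15.01 -8.82  0.67] [ 0.001 -0.001  0.009] rows>= 3.5
```

```bash
python3 -m jog '[[4,-2.5,0,0,0,0],[8,-5,0,0,0,0],[12,-7,0,0,0,0],[15,-8.8,0,0,0,0.009],[15,-8.8,0,0,0,0.009],[15,-8.8,3,0,0,0.009],[15,-8.8,4,0,0,0.009],[15,-8.8,4,0,0,0.009]]'
python3 - <<'E'
from h import *
c=LIP+.2*np.array([np.sin(YW),-np.cos(YW)]);plan([*c,.3235],YW)
w=cam('wrist','w11.png')
for k in ('carrot','celery','pepper'): report(w,k,.095,None,150)
E
```

```text
time_s: 32.85
ee_pos: [0.5154, -0.0371, 0.3743]
eef_rot: [-3.141, 0.004, 0.088]
force: [-0.4, -0.2, -2.3]
grip_width: 0.0177
grip_force: 50.0
row [ 0.04 -0.09  5.08] [-0.001  0.004 -0.005] rows>= 1.0
carrot [129. 290.] lipframe mm [-68. -79.] size [ 18. 155.]
carrot [366. 217.] lipframe mm [  -7. -268.] size [16. 71.]
carrot [340. 204.] lipframe mm [   3. -248.] size [15. 71.]
carrot [315. 190.] lipframe mm [  15. -229.] size [13. 70.]
carrot [428. 228.] lipframe mm [ -20. -315.] size [ 74. 156.]
carrot [166. 119.] lipframe mm [  68. -121.] size [ 11. 111.]
carrot [354. 118.] lipframe mm [  68. -255.] size [12. 82.]
carrot [365.  37.] lipframe mm [ 120. -261.] size [29. 65.]
celery [232. 210.] lipframe mm [  -2. -166.] size [14. 71.]
celery [ 10. 196.] lipframe mm [11.  1.] size [14. 59.]
celery [278. 172.] lipframe mm [  29. -201.] size [33. 34.]
celery [177. 192.] lipframe mm [  13. -124.] size [16. 71.]
pepper [364. 245.] lipframe mm [ -29. -268.] size [12. 25.]
pepper [343. 223.] lipframe mm [ -11. -251.] size [ 6. 41.]
```

```bash
python3 -m jog '[[0,-0.3,0,0,0,-0.004],[0,-0.3,1.5,0,0,-0.004],[0,-0.3,3,0,0,-0.004],[0,-0.3,4,0,0,-0.004],[0,-0.3,4.6,0,0,-0.004],[0,-0.3,5,0,0,-0.004],[0,-0.3,5,0,0,-0.004]]'
python3 - <<'E'
from h import *
o=ctrl.get_obs();print(lipf(o['ee_pos']))
c=LIP+.009*np.array([np.sin(YW),-np.cos(YW)]);plan([*c,.3235],YW)
E
```

```text
time_s: 33.6
ee_pos: [0.5156, -0.0338, 0.3262]
eef_rot: [-3.142, 0.0, 0.094]
force: [0.6, 1.1, -3.0]
grip_width: 0.0176
grip_force: 50.0
[   0. -198.]
row [-1.000e-02 -1.887e+01  2.700e-01] [-0.     0.     0.001] rows>= 3.8
```

```bash
python3 -m jog '[[0,-1.2,0.2,0,0,0],[0,-2.4,0.25,0,0,0],[0,-3.6,0.25,0,0,0],[0,-4.8,0.25,0,0,0],[0,-6,0.25,0,0,0],[0,-7.2,0.25,0,0,0],[0,-8.4,0.25,0,0,0],[0,-9.6,0.25,0,0,0]]'
python3 -m jog '[[0,-0.8,0,0,0,0],[0,-1.6,0,0,0,0],[0,-2.4,0,0,0,0],[0,-3.2,0,0,0,0],[0,-4,0,0,0,0],[0,-4.8,0,0,0,0],[0,-5.4,0,0,0,0],[0,-6,0,0,0,0]]'
python3 -m jog '[[0,-0.5,0,0,0,0],[0,-1,0,0,0,0],[0,-1.5,0,0,0,0],[0,-2,0,0,0,0],[0,-2.5,0,0,0,0],[0,-3,0,0,0,0],[0,-3.4,0,0,0,0],[0,-3.4,0,0,0,0]]'
python3 - <<'E'
from h import *
w=cam('wrist','w12.png')
for k in ('celery',): report(w,k,.05,None,100)
E
```

```text
time_s: 34.4
ee_pos: [0.5064, 0.0628, 0.3237]
eef_rot: [3.142, -0.0, 0.094]
force: [-0.2, 0.5, -3.6]
grip_width: 0.018
grip_force: 50.0
time_s: 35.2
ee_pos: [0.5009, 0.122, 0.3236]
eef_rot: [3.142, 0.0, 0.094]
force: [0.4, -1.0, -2.9]
grip_width: 0.0175
grip_force: 50.0
time_s: 36.0
ee_pos: [0.4977, 0.1558, 0.3236]
eef_rot: [-3.142, 0.0, 0.094]
force: [0.1, -0.9, -3.1]
grip_width: 0.0178
grip_force: 50.0
celery [248. 204.] lipframe mm [ 7. 15.] size [ 5. 56.]
celery [198. 210.] lipframe mm [ 2. 53.] size [15. 68.]
celery [283. 164.] lipframe mm [ 37. -11.] size [ 8. 23.]
celery [231. 192.] lipframe mm [16. 27.] size [14. 68.]
```

The celery sticks are in the part. I lift and put the scraper down again.

```bash
python3 -m jog '[[0,0,-2,0,0,0],[0,0,-5,0,0,0],[0,3,-8,0,0,0],[0,8,-9,0,0,0],[0,13,-9,0,0,0],[0,18,-9,0,0,0],[0,22,-9,0,0,0],[0,22,-9,0,0,0]]'
python3 - <<'E'
from h import *
c=cam('top','t12.png')
for k in HSV:report(c,k,.05,(195,175,350,245),30)
for k in HSV:report(c,k,.05,(110,170,205,278),20)
plan([.375,-.14,.41],-.045)
E
```

```text
time_s: 36.85
ee_pos: [0.5183, -0.0678, 0.4135]
eef_rot: [3.141, 0.0, 0.089]
force: [-0.0, 0.5, -3.8]
grip_width: 0.0177
grip_force: 50.0
carrot [224. 244.] lipframe mm [-63. -34.] size [ 7. 70.]
carrot [253. 242.] lipframe mm [ -64. -105.] size [10. 58.]
carrot [342. 223.] lipframe mm [ -36. -334.] size [33. 71.]
carrot [234. 188.] lipframe mm [ 76. -68.] size [ 10. 143.]
celery [294. 237.] lipframe mm [ -61. -209.] size [ 35. 150.]
celery [202. 218.] lipframe mm [ 6. 19.] size [26. 83.]
celery [303. 216.] lipframe mm [ -11. -237.] size [ 75. 169.]
celery [312. 188.] lipframe mm [  61. -265.] size [ 64. 173.]
carrot [170. 201.] lipframe mm [55. 94.] size [12. 65.]
carrot [175. 185.] lipframe mm [97. 81.] size [29. 95.]
celery [189. 222.] lipframe mm [-1. 51.] size [13. 67.]
celery [200. 215.] lipframe mm [14. 22.] size [20. 66.]
pepper [174. 246.] lipframe mm [-58.  92.] size [ 8. 65.]
pepper [137. 211.] lipframe mm [ 37. 181.] size [50. 59.]
pepper [140. 195.] lipframe mm [ 78. 171.] size [20. 21.]
row [-14.94   6.1    0.35] [0.    0.    0.135] rows>= 3.2
```

Both celery sticks lie at about (6..14, 19..22) in the lip frame, in their part, and the board front is clear.

```bash
python3 -m jog '[[-4,1.5,0,0,0,0.03],[-8,3,0,0,0,0.07],[-12,5,0,0,0,0.11],[-15,6,0,0,0,0.135],[-15,6,3,0,0,0.135],[-15,6,7,0,0,0.135],[-15,6,11,0,0,0.135],[-15,6,14,0,0,0.135]]'
python3 -m jog '[[0,0,1,0,0,0],[0,0,2,0,0,0],[0,0,2.5,0,0,0],[0,0,3,0,0,0],[0,0,3.3,0,0,0],[0,0,3.5,0,0,0],[0,0,3.6,0,0,0],[0,0,3.7,0,0,0]]'
python3 -m jog '[[0,0,0,0,0,0],[0,0,0,0,0,0]]'
```

```text
time_s: 37.7
ee_pos: [0.3742, -0.1365, 0.2719]
eef_rot: [-3.141, 0.001, -0.04]
force: [0.0, 0.5, -2.8]
grip_width: 0.0177
grip_force: 50.0
time_s: 38.5
ee_pos: [0.3747, -0.1375, 0.2368]
eef_rot: [3.141, -0.0, -0.041]
force: [-0.5, -0.4, -3.1]
grip_width: 0.0175
grip_force: 50.0
time_s: 38.7
ee_pos: [0.3747, -0.1375, 0.2367]
eef_rot: [3.142, -0.0, -0.041]
force: [0.2, 0.4, -2.1]
grip_width: 0.0177
grip_force: 50.0
```

```bash
python3 -m jog '[[0,0,0.1,0,0,0],[0,0,0.1,0,0,0]]'
python3 -m jog '[[0,0,0,0,0,0],[0,0,0,0,0,0],[0,0,0,0,0,0],[0,0,0,0,0,0],[0,0,0,0,0,0],[0,0,0,0,0,0],[0,0,0,0,0,0],[0,0,0,0,0,0]]' 100
python3 -m jog '[[0,0,-3,0,0,0],[0,0,-6,0,0,0],[0,0,-10,0,0,0],[0,0,-15,0,0,0],[0,0,-18,0,0,0],[0,0,-18,0,0,-0.134],[0,0,-18,0,0,-0.134]]'
python3 -c "
from h import *
plan([.4855,.276,.42],YW)"
```

```text
time_s: 38.9
ee_pos: [0.3748, -0.1375, 0.236]
eef_rot: [3.141, -0.0, -0.041]
force: [-2.1, 1.4, 4.3]
grip_width: 0.0177
grip_force: 50.0
time_s: 39.7
ee_pos: [0.3747, -0.1375, 0.2357]
eef_rot: [3.142, -0.0, -0.041]
force: [0.3, 0.3, 0.3]
grip_width: 0.0782
grip_force: 0.0
time_s: 40.4
ee_pos: [0.3745, -0.1374, 0.4162]
eef_rot: [3.141, -0.001, 0.095]
force: [1.0, -0.2, -0.4]
grip_width: 0.0941
grip_force: 0.0
row [ 14.98 -40.1   -0.39] [ 0.001 -0.001  0.003] rows>= 8.6
```

```bash
python3 -m jog '[[2,-5,-0.4,0,0,0],[4,-10,-0.4,0,0,0],[6,-15,-0.4,0,0,0],[7.5,-20,-0.4,0,0,0],[9.5,-25,-0.4,0,0,0],[11,-30,-0.4,0,0,0],[13,-35,-0.4,0,0,0],[15,-39,-0.4,0,0,0]]'
python3 -c "
from h import *
plan([.4855,.276,.3005],YW)"
```

```text
time_s: 41.2
ee_pos: [0.4818, 0.2498, 0.4187]
eef_rot: [3.141, 0.001, 0.089]
force: [0.8, -0.4, 0.3]
grip_width: 0.094
grip_force: 0.0
row [ 0.62 -2.58 11.81] [ 0.     0.001 -0.003] rows>= 2.4
```

```bash
python3 -m jog '[[0,0,0,0,0,0],[0,0,0,0,0,0]]'
python3 -c "
from h import *
plan([.4855,.276,.3005],YW)"
```

```text
time_s: 41.4
ee_pos: [0.4818, 0.2481, 0.4181]
eef_rot: [3.141, 0.003, 0.092]
force: [-0.3, -0.6, -0.6]
grip_width: 0.0939
grip_force: 0.0
row [ 0.65 -2.76 11.76] [ 0.001  0.003 -0.001] rows>= 2.4
```

```bash
python3 -m jog '[[0.6,-2.8,0,0,0,0],[0.6,-2.8,0,0,0,0],[0.6,-2.8,3,0,0,0],[0.6,-2.8,7,0,0,0],[0.6,-2.8,10.5,0,0,0],[0.6,-2.8,11.8,0,0,0],[0.6,-2.8,11.8,0,0,0]]'
python3 -m jog '[[0,0,0,0,0,0],[0,0,0,0,0,0],[0,0,0,0,0,0],[0,0,0,0,0,0],[0,0,0,0,0,0],[0,0,0,0,0,0],[0,0,0,0,0,0]]' 0 30
python3 -m jog '[[0,0,0,0,0,0],[0,0,0,0,0,0],[0,0,0,0,0,0],[0,0,0,0,0,0],[0,0,0,0,0,0],[0,0,0,0,0,0]]'
```

```text
time_s: 42.1
ee_pos: [0.4852, 0.2749, 0.3007]
eef_rot: [3.141, 0.003, 0.091]
force: [0.1, -0.6, 0.4]
grip_width: 0.0941
grip_force: 0.0
time_s: 42.8
ee_pos: [0.4852, 0.2759, 0.3017]
eef_rot: [-3.142, -0.0, 0.093]
force: [-0.6, -0.9, -0.1]
grip_width: 0.0409
grip_force: 0.0
time_s: 43.4
ee_pos: [0.4849, 0.2773, 0.3016]
eef_rot: [-3.138, -0.001, 0.093]
force: [0.8, 17.4, -5.7]
grip_width: 0.0181
grip_force: 30.0
```

```bash
python3 -m jog '[[0,-0.1,0,0,0,-0.08],[0,-0.15,0,0,0,-0.16],[0,-0.15,0,0,0,-0.24],[0,-0.15,0,0,0,-0.32],[0,-0.15,0,0,0,-0.4],[0,-0.15,0,0,0,-0.48],[0,-0.15,0,0,0,-0.56],[0,-0.15,0,0,0,-0.64]]'
python3 -m jog '[[0,0,0,0,0,-0.08],[0,0,0,0,0,-0.16],[0,0,0,0,0,-0.24],[0,0,0,0,0,-0.32],[0,0,0,0,0,-0.4],[0,0,0,0,0,-0.48],[0,0,0,0,0,-0.56],[0,0,0,0,0,-0.62]]'
python3 -m jog '[[0,0,0,0,0,0],[0,0,0,0,0,0]]'
python3 -m jog '[[0,0,0,0,0,0],[0,0,0,0,0,0],[0,0,0,0,0,0],[0,0,0,0,0,0],[0,0,0,0,0,0],[0,0,0,0,0,0],[0,0,-4,0,0,0],[0,0,-10,0,0,0]]' 100
python3 - <<'E'
from h import *
t=cam('top','t13.png');w=cam('wrist','w13.png')
for k in HSV:report(w,k,.045,None,150)
for k in HSV:report(t,k,.045,(110,170,205,278),20)
plan([.315,-.138,.39],-.045)
E
```

```text
time_s: 44.2
ee_pos: [0.485, 0.2779, 0.3016]
eef_rot: [-3.141, -0.001, 0.736]
force: [1.0, 5.8, -2.2]
grip_width: 0.0177
grip_force: 30.0
time_s: 45.0
ee_pos: [0.485, 0.2779, 0.3016]
eef_rot: [-3.141, -0.001, 1.356]
force: [0.8, 5.6, -1.6]
grip_width: 0.0177
grip_force: 30.0
time_s: 45.2
ee_pos: [0.485, 0.2779, 0.3016]
eef_rot: [-3.141, -0.001, 1.353]
force: [0.4, 5.9, -1.6]
grip_width: 0.0176
grip_force: 30.0
time_s: 46.0
ee_pos: [0.4849, 0.2773, 0.391]
eef_rot: [-3.138, 0.003, 1.353]
force: [-0.2, 0.9, -0.2]
grip_width: 0.0786
grip_force: 0.0
carrot [269. 392.] lipframe mm [ -82. -107.] size [10. 63.]
carrot [221. 284.] lipframe mm [-87.  38.] size [19. 47.]
carrot [294. 132.] lipframe mm [ 33. 164.] size [13. 68.]
carrot [308.  85.] lipframe mm [ 57. 200.] size [30. 91.]
celery [336. 190.] lipframe mm [54. 98.] size [14. 69.]
celery [371. 182.] lipframe mm [90. 94.] size [32. 85.]
pepper [305. 242.] lipframe mm [11. 56.] size [10. 40.]
pepper [198. 153.] lipframe mm [-61. 173.] size [59. 68.]
pepper [212. 107.] lipframe mm [-33. 208.] size [26. 27.]
celery [144. 258.] lipframe mm [-81. 170.] size [ 98. 172.]
celery [171. 201.] lipframe mm [56. 94.] size [13. 66.]
celery [175. 188.] lipframe mm [89. 82.] size [31. 70.]
celery [125. 204.] lipframe mm [ 59. 212.] size [122. 170.]
pepper [189. 222.] lipframe mm [-1. 52.] size [ 8. 62.]
row [-44.26  -7.65   0.48] [ 0.002 -0.011  1.398] rows>= 9.3
```

The pepper part is home, with its old stick at (-1,52). Back to the scraper.

```bash
python3 -m jog '[[-4.5,-0.8,-0.5,0,0,0.14],[-9,-1.6,-0.5,0,0,0.28],[-13.5,-2.4,-0.5,0,0,0.42],[-18,-3.2,-0.5,0,0,0.56],[-22.5,-4,-0.5,0,0,0.7],[-27,-4.8,-0.5,0,0,0.84],[-31.5,-5.5,-0.5,0,0,0.98],[-36,-6.3,-0.5,0,0,1.12]]'
python3 -m jog '[[0,0,0,0,0,0],[0,0,0,0,0,0]]'
python3 -c "
from h import *
plan([.315,-.138,.39],-.045)"
```

```text
time_s: 46.9
ee_pos: [0.3446, -0.0617, 0.3966]
eef_rot: [3.141, -0.001, 0.227]
force: [0.7, -0.1, -0.1]
grip_width: 0.0939
grip_force: 0.0
time_s: 47.1
ee_pos: [0.3455, -0.0611, 0.3967]
eef_rot: [3.141, -0.001, 0.231]
force: [-0.6, 1.4, 0.2]
grip_width: 0.094
grip_force: 0.0
row [-4.73  6.79  0.67] [ 0.    -0.001  0.276] rows>= 1.8
```

```bash
python3 -m jog '[[-2.3,3.4,0.3,0,0,0.138],[-4.7,6.8,0.7,0,0,0.276],[-4.7,6.8,0.7,0,0,0.276],[-4.7,6.8,0.7,0,0,0.276]]'
python3 -c "
from h import *
scr()"
```

```text
time_s: 47.5
ee_pos: [0.3161, -0.137, 0.3895]
eef_rot: [-3.141, 0.0, -0.041]
force: [-0.3, 0.0, 0.0]
grip_width: 0.0941
grip_force: 0.0
scraper [ 0.37883496 -0.13939591] size [0.093, 0.018] yaw -0.05118614284215702 far x 0.42555126899911866 (266, 64, 24, 119)
row [ 6.26  0.04 15.36] [-0.     0.     0.011] rows>= 3.3
```

```bash
python3 -m jog '[[3,0,0,0,0,0],[5.8,0,2,0,0,0],[5.8,0,6,0,0,0],[5.8,0,10,0,0,0],[5.8,0,14,0,0,0],[5.8,0,15.3,0,0,0],[5.8,0,15.3,0,0,0],[5.8,0,15.3,0,0,0]]' 100
python3 -m jog '[[0,0,0,0,0,0],[0,0,0,0,0,0],[0,0,0,0,0,0],[0,0,0,0,0,0],[0,0,0,0,0,0],[0,0,0,0,0,0],[0,0,0,0,0,0],[0,0,0,0,0,0]]' 0 50
python3 -m jog '[[0,0,0,0,0,0],[0,0,0,0,0,0],[0,0,0,0,0,0],[0,0,0,0,0,0]]'
python3 -m jog '[[0,0,-4,0,0,0],[0,0,-9,0,0,0],[0,0,-14,0,0,0],[0,0,-18,0,0,0],[0,0,-18,0,0,-0.134],[0,0,-18,0,0,-0.134]]'
python3 -c "
from h import *
c=LIP+.305*np.array([np.sin(YW),-np.cos(YW)]);print(c);plan([*c,.40],YW)"
```

```text
time_s: 48.35
ee_pos: [0.3744, -0.139, 0.2372]
eef_rot: [3.142, -0.0, -0.04]
force: [0.7, -0.5, 1.1]
grip_width: 0.0939
grip_force: 0.0
time_s: 49.15
ee_pos: [0.3736, -0.14, 0.2366]
eef_rot: [-3.142, 0.0, -0.043]
force: [0.5, -0.2, -0.4]
grip_width: 0.033
grip_force: 0.0
time_s: 49.55
ee_pos: [0.3736, -0.1399, 0.2366]
eef_rot: [-3.141, 0.0, -0.043]
force: [0.3, 1.3, -0.3]
grip_width: 0.0178
grip_force: 50.0
time_s: 50.15
ee_pos: [0.3734, -0.1399, 0.4171]
eef_rot: [3.141, -0.001, 0.093]
force: [-0.1, 0.2, -3.8]
grip_width: 0.0178
grip_force: 50.0
[ 0.52517229 -0.1406961 ]
row [15.1   1.49  1.72] [ 0.001 -0.001  0.001] rows>= 3.1
```

```bash
python3 -m jog '[[4,0.4,0,0,0,0],[8,0.8,0,0,0,0],[12,1.2,0,0,0,0],[15.1,1.5,0,0,0,0],[15.1,1.5,0,0,0,0],[15.1,1.5,3,0,0,0],[15.1,1.5,4,0,0,0],[15.1,1.5,4,0,0,0]]'
python3 - <<'E'
from h import *
c=LIP+.305*np.array([np.sin(YW),-np.cos(YW)]);plan([*c,.3235],YW);print(lipf(ctrl.get_obs()['ee_pos']))
w=cam('wrist','w14.png')
for k in ('carrot','pepper'): report(w,k,.095,None,150)
E
```

```text
time_s: 50.95
ee_pos: [0.5249, -0.1412, 0.3747]
eef_rot: [-3.14, 0.004, 0.089]
force: [0.7, 0.7, -1.6]
grip_width: 0.0176
grip_force: 50.0
row [ 0.05 -0.04  5.12] [-0.002  0.004 -0.004] rows>= 1.0
[  -0. -306.]
carrot [113. 289.] lipframe mm [ -68. -170.] size [ 18. 182.]
carrot [232. 208.] lipframe mm [   1. -270.] size [14. 55.]
carrot [204. 205.] lipframe mm [   3. -249.] size [16. 71.]
carrot [176. 190.] lipframe mm [  14. -228.] size [16. 71.]
carrot [183. 140.] lipframe mm [  52. -237.] size [ 43. 204.]
carrot [248.  31.] lipframe mm [ 124. -286.] size [37. 73.]
pepper [231. 240.] lipframe mm [ -26. -268.] size [12. 33.]
pepper [205. 224.] lipframe mm [ -12. -248.] size [13. 40.]
```

View pics/w14.png

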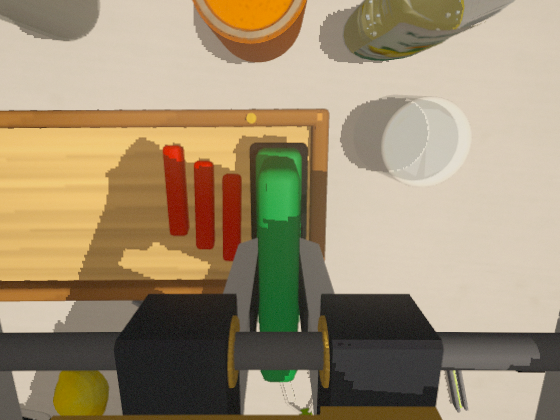

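The wrist view shows the foot at (279,190) between the last pepper at (231,215) and the end strip at u≈312, with the glass well clear at (425,140). I lower and sweep.

```bash
python3 -m jog '[[0,0,0,0,0,-0.004],[0,0,1.5,0,0,-0.004],[0,0,3,0,0,-0.004],[0,0,4,0,0,-0.004],[0,0,4.7,0,0,-0.004],[0,0,5.2,0,0,-0.004],[0,0,5.2,0,0,-0.004]]'
python3 - <<'E'
from h import *
o=ctrl.get_obs();print(lipf(o['ee_pos']))
c=LIP+.009*np.array([np.sin(YW),-np.cos(YW)]);plan([*c,.3235],YW)
E
```

```text
time_s: 51.7
ee_pos: [0.5254, -0.1412, 0.3245]
eef_rot: [-3.141, 0.0, 0.095]
force: [-0.6, -0.7, -3.8]
grip_width: 0.0179
grip_force: 50.0
[   0. -306.]
row [  0.05 -29.65   0.1 ] [-0.     0.     0.002] rows>= 5.9
```

```bash
python3 -m jog '[[0,-1.2,0.1,0,0,0.002],[0,-2.4,0.1,0,0,0.002],[0,-3.6,0.1,0,0,0.002],[0,-4.8,0.1,0,0,0.002],[0,-6,0.1,0,0,0.002],[0,-7.2,0.1,0,0,0.002],[0,-8.4,0.1,0,0,0.002],[0,-9.6,0.1,0,0,0.002]]'
python3 -m jog '[[0,-1.2,0,0,0,0],[0,-2.4,0,0,0,0],[0,-3.6,0,0,0,0],[0,-4.8,0,0,0,0],[0,-6,0,0,0,0],[0,-7.2,0,0,0,0],[0,-8.4,0,0,0,0],[0,-9.6,0,0,0,0]]'
python3 -c "
from h import *
c=LIP+.009*np.array([np.sin(YW),-np.cos(YW)]);plan([*c,.3235],YW)
w=cam('wrist','w15.png');report(w,'pepper',.092,None,100)"
```

```text
time_s: 52.5
ee_pos: [0.5162, -0.0446, 0.3237]
eef_rot: [3.142, -0.0, 0.093]
force: [0.4, -0.7, -3.4]
grip_width: 0.0176
grip_force: 50.0
time_s: 53.3
ee_pos: [0.5073, 0.0509, 0.3236]
eef_rot: [-3.142, 0.0, 0.093]
force: [-0.1, -0.8, -3.1]
grip_width: 0.018
grip_force: 50.0
row [ 2.000e-02 -1.035e+01  1.000e-02] [-0.  0.  0.] rows>= 2.1
pepper [216. 244.] lipframe mm [ -8. -73.] size [42. 52.]
pepper [ 62. 210.] lipframe mm [14. 22.] size [14. 56.]
```

```bash
python3 -m jog '[[0,-0.8,0,0,0,0],[0,-1.6,0,0,0,0],[0,-2.4,0,0,0,0],[0,-3.2,0,0,0,0],[0,-4,0,0,0,0],[0,-4.7,0,0,0,0],[0,-5.4,0,0,0,0],[0,-6,0,0,0,0]]'
python3 -m jog '[[0,-0.5,0,0,0,0],[0,-1,0,0,0,0],[0,-1.5,0,0,0,0],[0,-2,0,0,0,0],[0,-2.6,0,0,0,0],[0,-3.2,0,0,0,0],[0,-3.8,0,0,0,0],[0,-4.4,0,0,0,0]]'
python3 -m jog '[[0,-0.2,0,0,0,0],[0,-0.2,0,0,0,0],[0,-0.2,-2,0,0,0],[0,-0.2,-5,0,0,0],[0,3,-8,0,0,0],[0,8,-9,0,0,0],[0,13,-9,0,0,0],[0,18,-9,0,0,0]]'
python3 -m jog '[[0,4,0,0,0,0],[0,4,0,0,0,0]]'
python3 - <<'E'
from h import *
c=cam('top','t16.png')
for k in HSV:report(c,k,.045,(110,170,208,278),20)
cv2.imwrite('pics/v16.png',cv2.resize(c['img'][160:300,95:295],(800,560)))
plan([.375,-.14,.41],-.045)
E
```

```text
time_s: 54.15
ee_pos: [0.5018, 0.1103, 0.3236]
eef_rot: [-3.142, 0.0, 0.093]
force: [0.6, 0.1, -3.8]
grip_width: 0.0177
grip_force: 50.0
time_s: 54.95
ee_pos: [0.4977, 0.154, 0.3236]
eef_rot: [-3.142, 0.0, 0.093]
force: [-0.1, -0.4, -2.4]
grip_width: 0.018
grip_force: 50.0
time_s: 55.75
ee_pos: [0.514, -0.0267, 0.4142]
eef_rot: [3.141, -0.001, 0.093]
force: [1.1, 0.3, -3.4]
grip_width: 0.0176
grip_force: 50.0
time_s: 55.95
ee_pos: [0.518, -0.0687, 0.4135]
eef_rot: [3.141, 0.0, 0.088]
force: [-0.1, 0.4, -3.0]
grip_width: 0.0178
grip_force: 50.0
carrot [145. 212.] lipframe mm [ 34. 160.] size [13. 67.]
carrot [131. 203.] lipframe mm [ 59. 196.] size [29. 93.]
celery [171. 201.] lipframe mm [56. 95.] size [13. 68.]
celery [172. 187.] lipframe mm [91. 90.] size [31. 86.]
pepper [144. 260.] lipframe mm [-86. 171.] size [21. 22.]
pepper [139. 244.] lipframe mm [-46. 181.] size [50. 70.]
pepper [189. 222.] lipframe mm [-1. 52.] size [ 8. 62.]
pepper [204. 219.] lipframe mm [ 4. 12.] size [ 8. 61.]
row [-14.89   6.03   0.35] [0.    0.    0.134] rows>= 3.2
```

View pics/v16.png

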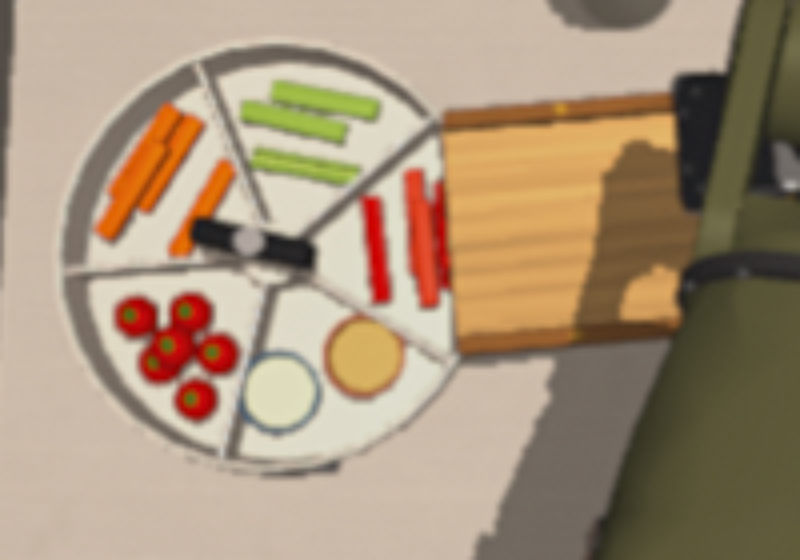

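The top view shows three carrots at (150,170), both celery sticks at (310,110) and the fresh peppers at (425-440,240), the last partly under the lip. All are in their own parts and the dish is home. I stand the scraper down.

```bash
python3 -m jog '[[-4,1.5,0,0,0,0.03],[-8,3,0,0,0,0.07],[-12,5,0,0,0,0.11],[-15,6,0,0,0,0.135],[-15,6,3,0,0,0.135],[-15,6,7,0,0,0.135],[-15,6,11,0,0,0.135],[-15,6,14,0,0,0.135]]'
python3 -m jog '[[0,0,1,0,0,0],[0,0,2,0,0,0],[0,0,2.5,0,0,0],[0,0,3,0,0,0],[0,0,3.3,0,0,0],[0,0,3.5,0,0,0],[0,0,3.65,0,0,0],[0,0,3.75,0,0,0]]'
python3 -m jog '[[0,0,0.05,0,0,0],[0,0,0.05,0,0,0]]'
```

```text
time_s: 56.8
ee_pos: [0.3738, -0.1373, 0.2719]
eef_rot: [-3.141, 0.001, -0.041]
force: [1.2, -0.3, -4.2]
grip_width: 0.0175
grip_force: 50.0
time_s: 57.6
ee_pos: [0.3744, -0.1383, 0.2366]
eef_rot: [3.141, -0.0, -0.042]
force: [-10.6, 4.3, 26.0]
grip_width: 0.0174
grip_force: 50.0
time_s: 57.8
ee_pos: [0.3743, -0.1383, 0.2366]
eef_rot: [3.141, -0.0, -0.042]
force: [-6.5, 2.2, 15.9]
grip_width: 0.0176
grip_force: 50.0
```

In contact with the table. I release, rise and verify.

```bash
python3 -m jog '[[0,0,0,0,0,0],[0,0,0,0,0,0],[0,0,0,0,0,0],[0,0,0,0,0,0],[0,0,0,0,0,0],[0,0,0,0,0,0],[0,0,0,0,0,0],[0,0,0,0,0,0]]' 100
python3 -m jog '[[0,0,-3,0,0,0],[0,0,-6,0,0,0],[0,0,-10,0,0,0],[-3,0,-15,0,0,0],[-6,0,-15.3,0,0,0],[-6,0,-15.3,0,0,0],[-6,0,-15.3,0,0,0],[-6,0,-15.3,0,0,0]]'
python3 - <<'E'
from h import *
scr(save='w17.png');c=cam('side','s17.png')
# side check: predicted corners of upright grip top vs green mask
m=cv2.inRange(cv2.cvtColor(c['img'],cv2.COLOR_BGR2HSV),(58,100,30),(85,255,255))
k=max(cv2.findContours(m,cv2.RETR_EXTERNAL,cv2.CHAIN_APPROX_NONE)[0],key=cv2.contourArea)
print('side bbox',cv2.boundingRect(k))
R=Ro.from_euler('z',-.045).as_matrix()
print([proj(c,R@[x,0,z]+[.375,-.1385,0]).round() for x in (-.052,.052) for z in (.078,0)])
t=cam('top','t17.png')
for k in HSV:report(t,k,.045,(110,170,208,278),20)
E
```

```text
time_s: 58.6
ee_pos: [0.3742, -0.1382, 0.2356]
eef_rot: [-3.142, 0.0, -0.042]
force: [0.3, -0.0, -0.9]
grip_width: 0.0781
grip_force: 0.0
time_s: 59.4
ee_pos: [0.3148, -0.1358, 0.3882]
eef_rot: [-3.141, 0.001, -0.042]
force: [0.4, 0.2, 1.1]
grip_width: 0.0938
grip_force: 0.0
scraper [ 0.3805828  -0.13949666] size [0.018, 0.09] yaw -0.03280072969485953 far x 0.426045458521941 (267, 61, 25, 117)
row [ 6.6   0.11 15.19] [-0.001  0.001 -0.009] rows>= 3.3
side bbox (211, 237, 45, 32)
[array([210., 241.]), array([212., 269.]), array([255., 236.]), array([256., 265.])]
carrot [145. 212.] lipframe mm [ 34. 160.] size [13. 67.]
carrot [131. 203.] lipframe mm [ 59. 196.] size [29. 93.]
celery [171. 201.] lipframe mm [56. 95.] size [13. 68.]
celery [172. 187.] lipframe mm [91. 90.] size [31. 86.]
pepper [144. 260.] lipframe mm [-86. 171.] size [21. 22.]
pepper [139. 244.] lipframe mm [-46. 181.] size [50. 70.]
pepper [189. 222.] lipframe mm [-1. 52.] size [ 8. 62.]
pepper [204. 219.] lipframe mm [ 4. 13.] size [ 8. 61.]
```

```bash
python3 -c "
from station import ctrl
print(ctrl.hand_in())"
```

```text
the job is handed in; nothing more can be done
None
```

I handed the job in: each batch was swept into its own part (I saw only two of the three fresh peppers there, with the board empty), the dish is clicked home and the scraper stands upright on the table; the hand-in gave no verdict.

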